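# Open the notched rack, load the cranked tubes, hang the guard again and latch it

### The arm

A 6-joint arm with a two-finger parallel gripper is mounted at the origin on the work surface. World frame = base frame: x ahead of the robot, y to its left, z up, the work surface at z = 0. Lengths are in m, angles in degrees, forces in N, time in s.
With the tool pointing down it reaches from about 0.4 to 0.825 m from the base axis. Payload 7 kg.
Tool frame: the origin (TCP) lies at the very end of the fingers, on their centre line; the grasp point (between the pads) lies 19 mm behind it (hold_point_z is the distance from the TCP to the grasp point, in m); x points along the fingers, y is the direction in which the jaws open and shut, and the axes are right-handed (so a half turn about x gives the same grasp; the last joint's range is limited). The gripper opens to 88 mm and grips with 3 to 60 N. Pads are 19 mm wide; open, the fingers measure 130 mm over their backs; the gripper's body (78 mm by 193 mm) begins 47 mm behind the grasp point.
Start: joints at [91.163, 20.546, 0.682, 0, -70.136, -16.507], TCP at [0.179, 0.651, 0.227] pointing down, gripper open.
Joint ranges: [-176.03, 176.03], [-82.01, 121.73], [-58.28, 71.71], [-173.87, 95.51], [-174.79, -0.11], [-173.66, 173.66]. Speed limits (degrees/s): [136.94, 136.94, 172.46, 180, 180, 180].

### API

Orientations are given as [roll, pitch, yaw] about the fixed x, y, z axes, in that order (R = Rz(yaw) Ry(pitch) Rx(roll)).
In Python, from plant import * gives the robot as it stands.
- The arm moves only by the shell command python3 -m crank 'ROWS'. ROWS is a JSON object of lists of equal length, an entry for each row: "delta_pos": the shift along the tool's x, y, z in m, a list of three; "turn": the turn, a rotation vector about the tool's x, y, z in degrees, a list of three; "grip": the opening, from 0 (shut) to 1 (fully open). A call has 1 to 12 rows; each row is the pose to reach, as a shift and turn from the pose commanded when the call began, along the tool's axes at that moment; what a row does not reach only later rows make up. A row lasts 1/12 s, in which the tool goes at most 41.7 mm and 7.16 degrees, less where a joint would pass 70% of its speed; a pose out of reach is approached as far as the arm can. A call with a gripper value outside its range is refused whole. The fingers move at their own pace and stop on an object; the grip force is fixed at half the most. Time passes only in rows, so rows that repeat a pose let the fingers close. It gives the time, the measured TCP pose, the force and the opening at its end, in the units of the state.
- get_obs(): the state, without advancing time (a new reading comes with each control period).
- snapshot(name): name is "scene" or "top" or "wrist"; returns a dict with "pixels" (420x560x3 uint8, blue, green, red), "range_z" (420x560 float32, m along the optical axis (not along the pixel's ray), 0 where there is no reading), "camera_matrix" (3x3 intrinsics, pixels), "eye" and "rotation" of the camera in the world. Camera axes: x right, y up, looking along -z (the intrinsics and any distortion apply to the point x, -y, -z); pixel columns grow to the right and rows downward; lengths in m; the calibration is good to about 2 mm. A picture is of the moment at which its call begins.
- close_job(): hands the job in, once; it reports no verdict.
The state is a dict: "clock": time; "joint_pos": joint angles; "qvel": joint speeds; "tau": joint torques, N m; "tool_pos": TCP position; "orientation": TCP orientation; "force": force on the tool from outside, world axes, zero at the start; "moment": the same for the moment, N m; "opening": finger opening in m.
Only numpy, scipy, OpenCV 4.12 (cv2) and the standard library are available. Lean on these libraries where they do the work, as an engineer would, in place of code of your own. Each camera call takes 0.05 s, during which the arm holds its last target. There are 200 camera calls.

### The job

Open the rack: swing the turn-button about a quarter turn aside, lift the guard leaf off its two pintle pins and stand it upright in the slot of the parking stand. Then lay every cranked tube into the rack so that both of its ends rest in a pair of notches. When all are in, close up: lower the guard fully back onto both pins and turn the turn-button over its end, up to its stop; leave the tape, the jar and the tub where they are.

Things in the scene. Friction and masses are not known exactly. Their poses are not given: they have to be found in the camera images.
- rack: fixed wooden rack: 270 x 300 x 12 mm board with two notched rails along its y axis, 4 notches each, 4 pairs; outside each rail a stop board (inner face at x -98 and +98 mm, top 64 mm above the table) that the legs must lie within; two upright pintle pins on short posts along its -x edge (towards the robot); on the -y side of the pins a turn-button on a post. Origin: underside, centre of the board
- slot0 (a point): first of 4 notch pairs (rack -y end); any free pair will do. A crank's origin lies here when both its ends rest in the pair: 52 mm above the table, its legs along the rack's x. The notches are centred at rack x -60, y -18 and x +60, y +18 mm from here, 20 mm thick in x, 20 mm wide at the floor (44 mm above the table), 32 mm at the mouth (68 mm)
- slot1 (a point): as slot0, pair 2 of 4, 62 mm further along rack y. If the next pair holds a crank, some 35 mm is free from the middle piece's axis on that side, square to it: keep the fingers part shut
- slot2 (a point): as slot0, pair 3 of 4, 62 mm further along rack y. If the next pair holds a crank, some 35 mm is free from the middle piece's axis on that side, square to it: keep the fingers part shut
- slot3 (a point): as slot0, pair 4 of 4, 62 mm further along rack y. If the next pair holds a crank, some 35 mm is free from the middle piece's axis on that side, square to it: keep the fingers part shut
- guard_seat (a point): where the guard's origin lies when its knuckles are fully down on the two pintle pins (25 mm above the table; axes of the rack). The pins stand 115 mm to either side of here in y, 10 mm thick, pointed tips 82 mm above the table; the knuckles rest on shoulders 50 mm above the table
- guard: loose aluminium-framed guard leaf, 250 to 400 g: panel 204 mm long (y), 80 high (z), 12 thick (x), with a steel knuckle (upright ring, 28 mm outside, bore 16, 24 high) at each end. Origin: middle of its lower edge; knuckle axes 115 mm either side in y, undersides 25 mm up. Same either way round. Starts seated on the pins; grip across the top rail's middle
- stand: fixed wooden parking stand with a slot along its y axis, 15 mm wide at its floor and 26 mm at its mouth, in which the guard stands upright with its origin over the stand's origin and its length along the slot; slot floor 12 mm, cheeks 39 mm above the table. Empty at the start. Origin: underside, centre
- latch (a joint): turn-button: flat steel bar on an upright pivot. 0 = against its stop, over the guard's end (bar points to rack +y, underside 3 mm above the seated guard's top); larger = turned aside, anticlockwise from above, at pi/2 it points to rack -x; limit 2.0. Stays where it is left (friction 0.06 N m)
- latch_pivot (a point): on the turn-button's upright pivot axis, at the bar's underside, 108 mm above the table
- latch_knob (a point): on the turn-button's upright round black knob (14 mm thick, 42 mm high, top 158 mm above the table); this point is on its axis, 138 mm above the table and 50 mm from the pivot axis
- crank0: loose Z-shaped cranked steel tube, 90 to 180 g, bar 16 mm thick, lying flat; may be absent. Origin: on the bar's axis, mid of the slanting middle piece (centre of mass), 8 mm above the table when lying there. The axis runs (-80,-18) (-18,-18) (18,18) (80,18) mm in its x, y plane: end legs along x, middle piece 45 deg from x towards y. 176 mm long. Same shape after a half turn about z (up)
- crank1: a Z-shaped cranked tube exactly like crank0 (same size, origin and axes); may be absent
- crank2: a Z-shaped cranked tube exactly like crank0 (same size, origin and axes); may be absent
- crank3: a Z-shaped cranked tube exactly like crank0 (same size, origin and axes); may be absent
- tape: bystander: roll of tape lying flat, 80 mm across, 24 mm high. Origin: underside, centre
- jar: bystander: clear jar with a white cap, 72 mm across, 100 mm high. Origin: underside, centre
- tub: bystander: white plastic tub 120 x 160 x 60 mm. Origin: underside, centre
There are look-alikes about, which are no part of the job. Leave any brown or pink look-alike of the crank2 alone.

How it is judged (in metres and radians):
On the way, in this order (a step that is already met when the one before it is completed fails the run):
1. the turn-button is swung aside (value of joint latch above 0.8 rad), for 0.2 s.
2. the guard stands upright in the parking stand (x of guard in the frame of stand between -0.012 and 0.012 m and y of guard in the frame of stand between -0.045 and 0.045 m and z of guard in the frame of stand between 0.007 and 0.018 m and angle between the y axis of guard and the y axis of stand, either way round below 0.12 rad and angle between guard's own z axis and vertical below 0.15 rad and linear speed of guard below 0.02 m/s), for 0.2 s.
3. every cranked tube rests with both ends in a pair of notches (((y of crank0 in the frame of slot0 between -0.008 and 0.008 m and x of crank0 in the frame of slot0 between -0.018 and 0.018 m and z of crank0 in the frame of slot0 between -0.005 and 0.005 m) or (y of crank0 in the frame of slot1 between -0.008 and 0.008 m and x of crank0 in the frame of slot1 between -0.018 and 0.018 m and z of crank0 in the frame of slot1 between -0.005 and 0.005 m) or (y of crank0 in the frame of slot2 between -0.008 and 0.008 m and x of crank0 in the frame of slot2 between -0.018 and 0.018 m and z of crank0 in the frame of slot2 between -0.005 and 0.005 m) or (y of crank0 in the frame of slot3 between -0.008 and 0.008 m and x of crank0 in the frame of slot3 between -0.018 and 0.018 m and z of crank0 in the frame of slot3 between -0.005 and 0.005 m)) and angle between the x axis of each of crank0, crank1, crank2, crank3 and the x axis of rack, either way round below 0.13 rad and angle between each of crank0, crank1, crank2, crank3's own z axis and vertical below 0.1 rad and linear speed of each of crank0, crank1, crank2, crank3 below 0.02 m/s and ((y of crank1 in the frame of slot0 between -0.008 and 0.008 m and x of crank1 in the frame of slot0 between -0.018 and 0.018 m and z of crank1 in the frame of slot0 between -0.005 and 0.005 m) or (y of crank1 in the frame of slot1 between -0.008 and 0.008 m and x of crank1 in the frame of slot1 between -0.018 and 0.018 m and z of crank1 in the frame of slot1 between -0.005 and 0.005 m) or (y of crank1 in the frame of slot2 between -0.008 and 0.008 m and x of crank1 in the frame of slot2 between -0.018 and 0.018 m and z of crank1 in the frame of slot2 between -0.005 and 0.005 m) or (y of crank1 in the frame of slot3 between -0.008 and 0.008 m and x of crank1 in the frame of slot3 between -0.018 and 0.018 m and z of crank1 in the frame of slot3 between -0.005 and 0.005 m)) and ((y of crank2 in the frame of slot0 between -0.008 and 0.008 m and x of crank2 in the frame of slot0 between -0.018 and 0.018 m and z of crank2 in the frame of slot0 between -0.005 and 0.005 m) or (y of crank2 in the frame of slot1 between -0.008 and 0.008 m and x of crank2 in the frame of slot1 between -0.018 and 0.018 m and z of crank2 in the frame of slot1 between -0.005 and 0.005 m) or (y of crank2 in the frame of slot2 between -0.008 and 0.008 m and x of crank2 in the frame of slot2 between -0.018 and 0.018 m and z of crank2 in the frame of slot2 between -0.005 and 0.005 m) or (y of crank2 in the frame of slot3 between -0.008 and 0.008 m and x of crank2 in the frame of slot3 between -0.018 and 0.018 m and z of crank2 in the frame of slot3 between -0.005 and 0.005 m)) and ((y of crank3 in the frame of slot0 between -0.008 and 0.008 m and x of crank3 in the frame of slot0 between -0.018 and 0.018 m and z of crank3 in the frame of slot0 between -0.005 and 0.005 m) or (y of crank3 in the frame of slot1 between -0.008 and 0.008 m and x of crank3 in the frame of slot1 between -0.018 and 0.018 m and z of crank3 in the frame of slot1 between -0.005 and 0.005 m) or (y of crank3 in the frame of slot2 between -0.008 and 0.008 m and x of crank3 in the frame of slot2 between -0.018 and 0.018 m and z of crank3 in the frame of slot2 between -0.005 and 0.005 m) or (y of crank3 in the frame of slot3 between -0.008 and 0.008 m and x of crank3 in the frame of slot3 between -0.018 and 0.018 m and z of crank3 in the frame of slot3 between -0.005 and 0.005 m))), for 0.2 s.
4. the guard sits fully down on both pintle pins (x of guard in the frame of guard_seat between -0.007 and 0.007 m and y of guard in the frame of guard_seat between -0.007 and 0.007 m and z of guard in the frame of guard_seat between -0.005 and 0.005 m and angle between the y axis of guard and the y axis of rack, either way round below 0.07 rad and angle between guard's own z axis and vertical below 0.08 rad and linear speed of guard below 0.02 m/s), for 0.2 s.
5. the turn-button is turned over the guard (value of joint latch below 0.25 rad), for 0.2 s.
At the end, for the whole second after the job is handed in: each tube present lies still and level in a notch pair (within 8 mm along the rails, 18 mm along its legs, 5 mm in height, 0.13 rad heading, 0.1 rad tilt); the guard rests on both pins (7 mm sideways, 5 mm height, 0.07 rad heading, 0.08 rad tilt); turn-button within 0.25 rad of its stop (all of step 3 and all of step 4 and value of joint latch below 0.25 rad); the robot touches nothing.
It fails at once if the tape is moved by more than 30 mm (distance of tape from where it was at the start of the episode above 0.03 m).
It fails at once if the jar is moved by more than 30 mm (distance of jar from where it was at the start of the episode above 0.03 m).
It fails at once if the tub is moved by more than 30 mm (distance of tub from where it was at the start of the episode above 0.03 m).
Of crank0, crank1, crank2, crank3 only 3 to 4 are there at a start; the rules pass over those that are not, and their reading is None.
At some moment in a run one of crank0, crank1, crank2, crank3 may be knocked a few centimetres aside while the robot is not near it.
It also fails if it takes over 210 s, if anything falls off the work surface, if the arm or the gripper's body presses on something with over 40 N, if the wrist force passes 120 N, or if a joint passes its speed limit or range.

## Working session

There is one attempt and no reset: what is moved stays moved. The work goes in short steps, Python scripts to look and compute and a shell command to move; the robot and the scene stay as the last step left them, time stands still between calls to the robot, and variables do not carry over. Pictures are saved under pics/ and viewed, about 12 in all and at most 16, crops included, and the job is handed in when it is done.

```bash
ls; mkdir -p pics
cat > h.py <<'E'
from plant import *
import numpy as np, cv2
from scipy.spatial.transform import Rotation as Ro
def snap(n,f=None):
    s=snapshot(n)
    if f: cv2.imwrite('pics/'+f,s['pixels'])
    np.savez('/tmp/'+n+'.npz',**{k:np.array(v) for k,v in s.items()})
    return s
def load(n): return dict(np.load('/tmp/'+n+'.npz'))
def cloud(s):
    K=np.array(s['camera_matrix']);z=np.array(s['range_z']);h,w=z.shape
    u,v=np.meshgrid(np.arange(w),np.arange(h))
    p=np.stack([(u-K[0,2])/K[0,0]*z,-(v-K[1,2])/K[1,1]*z,-z],-1)
    return p@np.array(s['rotation']).T+np.array(s['eye'])
def atz(s,u,v,z):
    K=np.array(s['camera_matrix'])
    d=np.array(s['rotation'])@np.array([(u-K[0,2])/K[0,0],-(v-K[1,2])/K[1,1],-1])
    e=np.array(s['eye']);return e+d*(z-e[2])/d[2]
def proj(s,P):
    K=np.array(s['camera_matrix']);c=(np.array(P)-np.array(s['eye']))@np.array(s['rotation'])
    return np.stack([K[0,2]+K[0,0]*c[...,0]/-c[...,2],K[1,2]+K[1,1]*c[...,1]/c[...,2]],-1)
def st():
    o=get_obs();return o
def delta(target,yaw_turn=0):
    """tool-frame shift to world target"""
    o=get_obs();R=Ro.from_euler('xyz',o['orientation'],degrees=True).as_matrix()
    return R.T@(np.array(target)-np.array(o['tool_pos']))
E
python3 - <<'E'
from h import *
s=snap('top','top1.png');c=snap('scene','scene1.png')
print({k:v for k,v in s.items() if k not in('pixels','range_z')})
print({k:v for k,v in c.items() if k not in('pixels','range_z')})
o=get_obs();print(o);print(Ro.from_euler('xyz',o['orientation'],degrees=True).as_matrix().round(3))
E
```

```text
pics
{'camera_matrix': array([[483.82927664,   0.        , 276.95389812],
       [  0.        , 483.82927664, 216.56598477],
       [  0.        ,   0.        ,   1.        ]]), 'eye': array([ 0.24875147, -0.02806875,  1.86230442]), 'rotation': array([  6.23097155,   0.49392597, -89.00401504])}
{'camera_matrix': array([[426.60544761,   0.        , 279.54714525],
       [  0.        , 426.60544761, 205.42653355],
       [  0.        ,   0.        ,   1.        ]]), 'eye': array([ 0.99311262, -0.34449386,  1.13776057]), 'rotation': array([ 3.21081126e+01, -5.93217735e-03,  6.06639338e+01])}
{'clock': 0.1, 'joint_pos': array([ 9.11660833e+01,  2.05876929e+01,  6.39497097e-01, -1.77048397e-02,
       -7.01366673e+01, -1.65070218e+01]), 'qvel': array([ 0.07695922, -0.15168992,  0.11099361, -0.00262335,  0.07572261,
       -0.0069111 ]), 'tau': array([-1.44786747e-03, -5.84162128e+01,  2.93752402e+01,  7.01555774e+00,
        1.01444384e-02, -4.80595770e-05]), 'tool_pos': array([0.17848865, 0.65051858, 0.225716  ]), 'orientation': array([ 95.41161719,  89.91351954, -99.93534936]), 'force': array([-0.3997874 , -0.59055703, -0.15438347]), 'moment': array([ 0.01742732, -0.03114192,  0.02240789]), 'opening': 0.08750690202618629}
[[-0.    -0.265 -0.964]
 [-0.001 -0.964  0.265]
 [-1.     0.002 -0.   ]]
```

```bash
python3 - <<'E'
t=open('h.py').read()
t=t.replace("    if f: cv2","    s['rotation']=Ro.from_euler('xyz',s['rotation'],degrees=True).as_matrix()\n    if f: cv2",1)
open('h.py','w').write(t)
E
python3 - <<'E'
from h import *
s=snap('top');c=snap('scene')
p=cloud(s)
print(p[210,280],p[100,100],p[300,450])
p=cloud(c);print(p[300,280],p[210,280])
cv2.imwrite('pics/top1x.png',cv2.resize(s['pixels'],(800,600),interpolation=cv2.INTER_CUBIC))
E
```

```text
[ 4.77564272e-01 -1.98480157e-02  1.36617500e-04] [ 0.90828797  0.70597601 -0.00101453] [ 0.15107045 -0.62973882  0.11577067]
[ 6.40628268e-01 -1.44826876e-01  6.24147538e-04] [ 0.38850091 -0.00294784  0.00431366]
```

View pics/top1x.png

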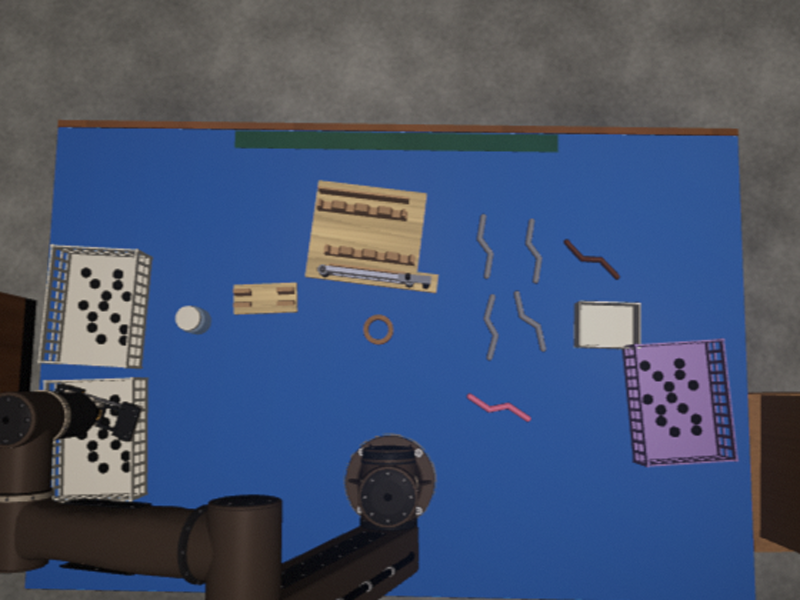

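View pics/scene1.png

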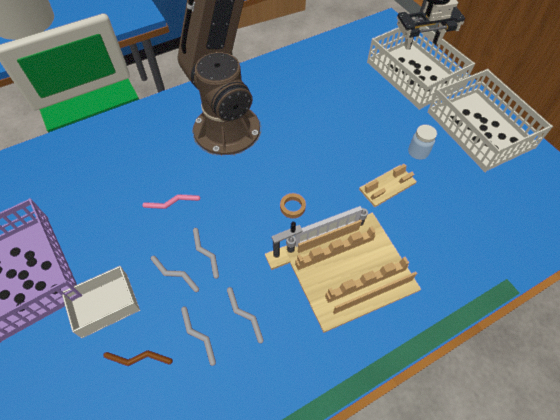

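```bash
cat > fit.py <<'E'
from h import *
from scipy.optimize import minimize
A=np.array([(-80,-18),(-18,-18),(18,18),(80,18)])/1e3
A[0,0]=-.088;A[3,0]=.088
def poly():
    return np.concatenate([np.linspace(A[i],A[i+1],25) for i in range(3)])
P=poly()
def fitcranks(s,zc=0.008,ztop=0.0,region=None):
    """find gray tubes; returns list of (x,y,yawdeg,rms)"""
    im=s['pixels'].astype(int);b,g,r=im[...,0],im[...,1],im[...,2]
    m=((im.max(-1)-im.min(-1))<45)&(r>60)
    K=np.array(s['camera_matrix']);c=cloud(s)
    m&=(c[...,2]<0.075)&(c[...,2]>-.02)
    if region is not None: m&=region(c)
    n,l,stt,cen=cv2.connectedComponentsWithStats(m.astype(np.uint8),connectivity=8)
    out=[]
    for i in range(1,n):
        v,u=np.where(l==i)
        if len(u)<60: continue
        q=np.array([atz(s,a,b_,zc) for a,b_ in zip(u,v)])[:,:2]
        ext=np.linalg.norm(q.max(0)-q.min(0))
        if ext<.1 or ext>.25: continue
        # area check
        from scipy.spatial import cKDTree
        q0=q.mean(0);w,V=np.linalg.eigh(np.cov((q-q0).T));a0=np.arctan2(V[1,1],V[0,1])
        best=None
        for da in (-.35,-.2,0,.2):
            def f(x):
                cc,ss=np.cos(x[2]),np.sin(x[2]);T=P@np.array([[cc,ss],[-ss,cc]])+x[:2]
                d1=cKDTree(T).query(q)[0];d2=cKDTree(q).query(T)[0]
                return (np.mean(d1**2)+np.mean(d2**2))*1e6
            r_=minimize(f,[q0[0],q0[1],a0+da],method='Nelder-Mead',options=dict(initial_simplex=[[q0[0],q0[1],a0+da],[q0[0]+.01,q0[1],a0+da],[q0[0],q0[1]+.01,a0+da],[q0[0],q0[1],a0+da+.15]]))
            if best is None or r_.fun<best.fun: best=r_
        x=best.x;out.append((x[0],x[1],(np.degrees(x[2])+90)%180-90,best.fun,len(u)))
    return out
E
python3 - <<'E'
from fit import *
s=load('top')
for o in fitcranks(s): print(np.round(o,4))
p=cloud(s)
def info(m,n):
    q=p[m];print(n,m.sum(),q.mean(0).round(3),q.min(0).round(3),q.max(0).round(3))
box=(p[...,0]>.35)&(p[...,1]<.5)&(p[...,1]>-.15)&(p[...,0]<.85)
info(box&(p[...,2]>.08)&(p[...,2]<.112),'guard/latch');info(box&(p[...,2]>.112),'high')
a=s['pixels'][110:225,150:320];cv2.imwrite('pics/crop1.png',cv2.resize(a,None,fx=4.7,fy=4.7,interpolation=cv2.INTER_CUBIC))
E
```

```text
[ 6.615000e-01 -7.430000e-02 -2.108910e+01  1.384643e+02  7.200000e+01]
[7.171000e-01 8.940000e-02 6.976960e+01 2.095567e+02 2.070000e+02]
[  0.6294  -0.2471  -9.0928  22.7312 188.    ]
[  0.6195  -0.3791  -9.1651  22.6174 188.    ]
[  0.5988  -0.5389  43.5224  12.9588 130.    ]
[5.921000e-01 6.650000e-02 6.951860e+01 1.811421e+02 1.640000e+02]
[5.36100e-01 7.18000e-02 6.75891e+01 7.37580e+01 1.40000e+02]
[  0.4266  -0.3684  12.9447  22.566  192.    ]
[  0.409   -0.264  -15.2226  22.1043 191.    ]
[ 4.1940000e-01 -5.7400000e-01  6.7889700e+01  1.2302196e+03
  1.5290000e+03]
[4.0580000e-01 4.1900000e-02 5.1347300e+01 1.2105584e+03 6.4000000e+01]
[2.26800e-01 7.76200e-01 6.51641e+01 1.84696e+02 4.40000e+02]
guard/latch 238 [0.526 0.1   0.102] [ 0.399 -0.093  0.08 ] [0.58  0.5   0.112]
high 122 [ 0.52  -0.047  0.122] [ 0.508 -0.096  0.112] [0.543 0.164 0.165]
```

View pics/crop1.png

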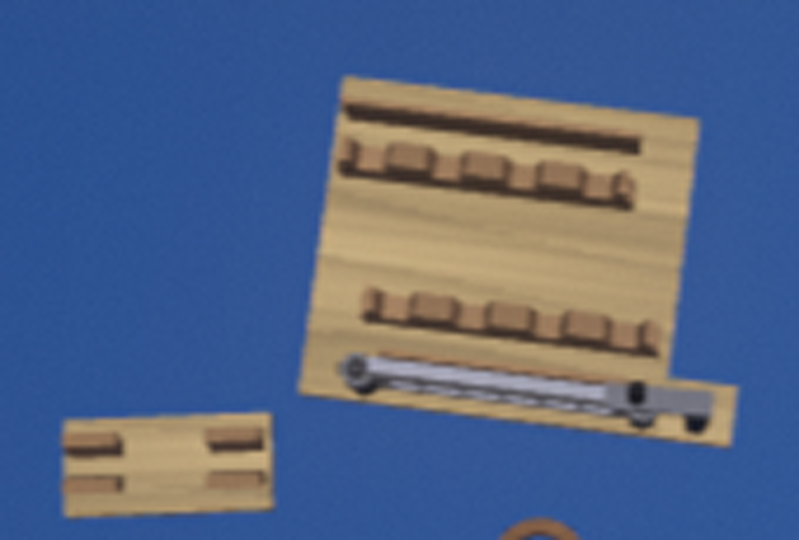

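Run:
```python
from h import *
s=load('top')
def w(u,v,z): return atz(s,150+(u+.5)/4.7-.5,110+(v+.5)/4.7-.5,z)
for n,z,L in [('board',.012,[(344,77),(699,118),(300,392)]),('stand',.012,[(64,420),(270,412),(273,507),(68,517)]),('pins',.08,[(358,370),(640,412)]),('knob',.158,[(636,390)]),('pivot/other',.11,[(698,405)]),('stopbars',.064,[(348,100),(640,137)]),('notches f',.068,[(387,290),(397,290),(470,305),(545,318),(625,330)])]:
    q=np.array([w(*a,z) for a in L]);print(n);print(q.round(4))
    if n=='board':
        tl,tr,bl=q; print(np.linalg.norm(tl-tr),np.linalg.norm(tl-bl)); c=(tr+bl)/2
        e=(tl-tr)[:2];print('centre',c,'yaw',np.degrees(np.arctan2(e[1],e[0]))-90); e=(tl-bl)[:2];print(np.degrees(np.arctan2(e[1],e[0])))
    if n=='stand':
        print(q.mean(0));e=(q[0]-q[1]+q[3]-q[2])[:2];print(np.degrees(np.arctan2(e[1],e[0]))-90,np.linalg.norm(e)/2)
```

```text
board
[[ 0.8051  0.2105  0.012 ]
 [ 0.7744 -0.0867  0.012 ]
 [ 0.5382  0.2389  0.012 ]]
0.29882876271893083 0.26846158735680226
centre [0.65628648 0.07608457 0.012     ] yaw -5.898715855919605
-6.074754866532094
stand
[[0.5117 0.4327 0.012 ]
 [0.5211 0.2631 0.012 ]
 [0.4425 0.258  0.012 ]
 [0.4315 0.426  0.012 ]]
[0.47673861 0.34496677 0.012     ]
3.4576110238136835 0.16909028367514953
pins
[[ 0.5459  0.1835  0.08  ]
 [ 0.5158 -0.0409  0.08  ]]
knob
[[ 0.5209 -0.037   0.158 ]]
pivot/other
[[ 0.5176 -0.0857  0.11  ]]
stopbars
[[ 0.7704  0.2     0.064 ]
 [ 0.7432 -0.0375  0.064 ]]
notches f
[[ 0.6133  0.1636  0.068 ]
 [ 0.6134  0.1555  0.068 ]
 [ 0.6021  0.0966  0.068 ]
 [ 0.5925  0.0363  0.068 ]
 [ 0.5837 -0.028   0.068 ]]
```

```bash
cat > go.py <<'E'
import sys
from h import *
x,y,z,psi=map(float,sys.argv[1:5])
o=get_obs();R=Ro.from_euler('xyz',o['orientation'],degrees=True).as_matrix()
cur=np.degrees(np.arctan2(R[1,1],R[0,1]))
while psi-cur>90: psi-=180
while psi-cur<-90: psi+=180
p=np.radians(psi);T=np.array([[0,np.cos(p),np.sin(p)],[0,np.sin(p),-np.cos(p)],[-1,0,0]])
d=R.T@(np.array([x,y,z])-o['tool_pos'])
print('d',d.round(4),'turn',Ro.from_matrix(R.T@T).as_rotvec(degrees=True).round(1),'rows',round(np.linalg.norm(d)/.0417,1),'j6',o['joint_pos'][5].round(0),'cur psi',cur.round(1),'t',o['clock'],'pos',o['tool_pos'].round(4),'f',o['force'].round(1),'open',round(o['opening'],4))
E
python3 go.py .52 -.037 .30 -6
```

```text
d [-0.0734  0.5728 -0.5113] turn [80.7 -0.  -0. ] rows 18.5 j6 -17.0 cur psi -105.3 t 0.2 pos [0.1786 0.6507 0.226 ] f [-0.2  0.4  0.1] open 0.0876
```

```bash
python3 -m crank '{"delta_pos":[[-0.074,0,0],[-0.074,0.573,-0.511],[-0.074,0.573,-0.511],[-0.074,0.573,-0.511],[-0.074,0.573,-0.511],[-0.074,0.573,-0.511],[-0.074,0.573,-0.511],[-0.074,0.573,-0.511],[-0.074,0.573,-0.511],[-0.074,0.573,-0.511],[-0.074,0.573,-0.511],[-0.074,0.573,-0.511]],"turn":[[0,0,0],[80.7,0,0],[80.7,0,0],[80.7,0,0],[80.7,0,0],[80.7,0,0],[80.7,0,0],[80.7,0,0],[80.7,0,0],[80.7,0,0],[80.7,0,0],[80.7,0,0]],"grip":[0.4,0.4,0.4,0.4,0.4,0.4,0.4,0.4,0.4,0.4,0.4,0.4]}'; python3 go.py .52 -.037 .30 -6
```

```text
clock: 1.2
tool_pos: [0.3823, 0.2387, 0.2879]
orientation: [-27.2, 90.0, 58.4]
force: [0.9, -1.1, -0.2]
opening: 0.0351
d [-0.0122 -0.1586 -0.2642] turn [1.6 0.  0. ] rows 7.4 j6 -62.0 cur psi 175.6 t 1.2 pos [0.3823 0.2387 0.2879] f [ 0.9 -1.1 -0.2] open 0.0351
```

```bash
python3 -m crank '{"delta_pos":[[-0.012,-0.159,-0.264],[-0.012,-0.159,-0.264],[-0.012,-0.159,-0.264],[-0.012,-0.159,-0.264],[-0.012,-0.159,-0.264],[-0.012,-0.159,-0.264],[-0.012,-0.159,-0.264],[-0.012,-0.159,-0.264],[-0.012,-0.159,-0.264],[-0.012,-0.159,-0.264]],"turn":[[1.6,0,0],[1.6,0,0],[1.6,0,0],[1.6,0,0],[1.6,0,0],[1.6,0,0],[1.6,0,0],[1.6,0,0],[1.6,0,0],[1.6,0,0]],"grip":[0.4,0.4,0.4,0.4,0.4,0.4,0.4,0.4,0.4,0.4]}'; python3 go.py .521 -.037 .135 -6
python3 - <<'E'
from h import *
s=snap('wrist','w1.png');print(s['eye'],s['rotation']);print(get_obs()['joint_pos'])
E
```

```text
clock: 2.03
tool_pos: [0.5217, -0.0352, 0.299]
orientation: [102.9, 89.9, -173.0]
force: [-0.2, -0.3, 0.1]
opening: 0.035
d [ 0.164   0.0003 -0.0018] turn [ 0.1 -0.  -0.1] rows 3.9 j6 -24.0 cur psi 174.1 t 2.0333 pos [ 0.5217 -0.0352  0.299 ] f [-0.2 -0.3  0.1] open 0.035
[ 0.51464845 -0.10912946  0.45681898] [[-0.99481621 -0.09815525 -0.02657547]
 [ 0.10167662 -0.95600127 -0.27517893]
 [ 0.00160408 -0.27645456  0.96102565]]
[ 1.77496339e+01  3.73419494e+00 -1.15124022e+01 -1.62342844e-02
 -7.47956322e+01 -2.35476255e+01]
```

View pics/w1.png

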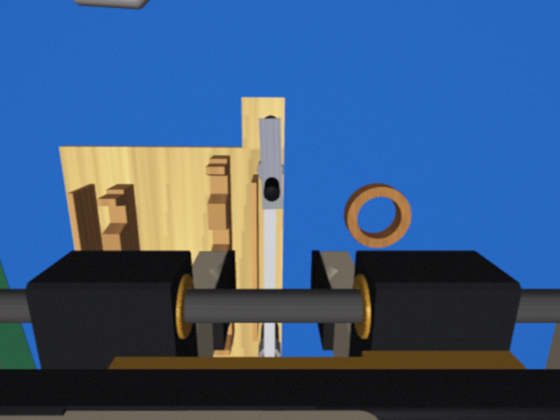

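Run:
```python
from h import *
s=load('wrist')
print(atz(s,272,182,.158),atz(s,271,192,.158),atz(s,271,120,.11),atz(s,264,97,.012))
print(proj(s,[[.521,-.037,.158],[.5217,-.0352,.299]]))
p=cloud(s);m=(p[...,2]>.15)&(p[...,2]<.165);print(p[m].mean(0),m.sum(),p[m].min(0),p[m].max(0))
# guard top centre line
m=(p[...,2]>.095)&(p[...,2]<.108)&(p[...,1]>-.02);q=p[m];print(m.sum(),q.mean(0));f=np.polyfit(q[:,1],q[:,0],1);print(f,np.degrees(np.arctan(f[0])))
```

```text
[ 0.52129924 -0.04729118  0.158     ] [ 0.52299951 -0.03892267  0.158     ] [ 0.51734739 -0.09508031  0.11      ] [ 0.52349816 -0.11767499  0.012     ]
[[273.6174116  193.99200131]
 [273.50709561 268.8032515 ]]
[ 0.52325092 -0.03850844  0.15699633] 226 [ 0.51638837 -0.04462641  0.15014398] [ 0.53000401 -0.0305038   0.15927788]
1293 [0.53620218 0.06110864 0.10481182]
[0.10508751 0.52978042] 5.999052396592375
```

```bash
python3 -m crank '{"delta_pos":[[0.03,-0.0016,-0.0027],[0.06,-0.0016,-0.0027],[0.09,-0.0016,-0.0027],[0.12,-0.0016,-0.0027],[0.14,-0.0016,-0.0027],[0.16,-0.0016,-0.0027],[0.169,-0.0016,-0.0027],[0.169,-0.0016,-0.0027],[0.169,-0.0016,-0.0027]],"turn":[[0,0,0],[0,0,0],[0,0,0],[0,0,0],[0,0,0],[0,0,0],[0,0,0],[0,0,0],[0,0,0]],"grip":[0.38,0.38,0.38,0.38,0.38,0.38,0.38,0.38,0.38]}'; python3 go.py .523 -.038 .13 -6
python3 -m crank '{"delta_pos":[[0,0.006,-0.0004],[0,0.012,-0.0015],[0,0.018,-0.0033],[0,0.0235,-0.006],[0,0.0287,-0.009],[0,0.0335,-0.0129],[0,0.0377,-0.0172],[0,0.0415,-0.022],[0,0.0445,-0.0273],[0,0.047,-0.0329],[0,0.0487,-0.0387],[0,0.0497,-0.0448]],"turn":[[-7,0,0],[-14,0,0],[-21,0,0],[-28,0,0],[-35,0,0],[-42,0,0],[-49,0,0],[-56,0,0],[-63,0,0],[-70,0,0],[-77,0,0],[-84,0,0]],"grip":[0.38,0.38,0.38,0.38,0.38,0.38,0.38,0.38,0.38,0.38,0.38,0.38]}'; python3 go.py .468 -.083 .13 84
```

```text
clock: 2.83
tool_pos: [0.5232, -0.0362, 0.1311]
orientation: [-142.4, 90.0, -58.0]
force: [-0.8, -0.6, 0.5]
opening: 0.0332
d [ 0.0011  0.     -0.0018] turn [ 0.4 -0.   0. ] rows 0.0 j6 -23.0 cur psi 174.4 t 2.8333 pos [ 0.5232 -0.0362  0.1311] f [-0.8 -0.6  0.5] open 0.0332
clock: 3.83
tool_pos: [0.47, -0.0759, 0.1325]
orientation: [-149.3, 89.8, 19.3]
force: [-0.7, 2.3, 0.2]
opening: 0.0333
d [0.0025 0.0073 0.0006] turn [-5.3 -0.2  0.1] rows 0.2 j6 64.0 cur psi -101.3 t 3.8333 pos [ 0.47   -0.0759  0.1325] f [-0.7  2.3  0.2] open 0.0333
```

```bash
python3 -m crank '{"delta_pos":[[0,0.005,0],[0,0.009,-0.001],[0,0.009,-0.001],[-0.03,0.009,-0.001],[-0.06,0.009,-0.001],[-0.1,0.009,-0.001],[-0.14,0.009,-0.001],[-0.17,0.009,-0.001],[-0.17,0.009,-0.001]],"turn":[[-6,0,0],[-10,0,0],[-10,0,0],[-10,0,0],[-10,0,0],[-10,0,0],[-10,0,0],[-10,0,0],[-10,0,0]],"grip":[0.38,0.38,0.38,0.38,0.5,0.5,0.5,0.5,0.5]}'; python3 go.py .536 .071 .30 -6
```

```text
clock: 4.58
tool_pos: [0.4715, -0.0856, 0.309]
orientation: [-177.6, 89.2, 0.5]
force: [1.4, 0.7, 1.2]
opening: 0.0437
d [ 0.0099 -0.1586 -0.0593] turn [-85.8  -0.6  -0.5] rows 4.1 j6 75.0 cur psi -91.8 t 4.5833 pos [ 0.4715 -0.0856  0.309 ] f [1.4 0.7 1.2] open 0.0437
```

```bash
python3 -m crank '{"delta_pos":[[-0.09,-0.191,-0.059],[-0.09,-0.191,-0.059],[-0.09,-0.191,-0.059],[-0.09,-0.191,-0.059],[-0.09,-0.191,-0.059],[-0.09,-0.191,-0.059],[-0.09,-0.191,-0.059],[-0.09,-0.191,-0.059],[-0.09,-0.191,-0.059],[-0.09,-0.191,-0.059],[-0.09,-0.191,-0.059],[-0.09,-0.191,-0.059]],"turn":[[8,0,0],[16,0,0],[24,0,0],[32,0,0],[40,0,0],[48,0,0],[56,0,0],[64,0,0],[72,0,0],[80,0,0],[87,0,0],[94,0,0]],"grip":[0.5,0.5,0.5,0.5,0.5,0.5,0.5,0.5,0.5,0.5,0.5,0.5]}'; python3 -m crank '{"delta_pos":[[0,0,0],[0,0,0]],"turn":[[8,0,0],[8,0,0]],"grip":[0.5,0.5]}';python3 go.py .536 .071 .30 -6;  python3 - <<'E'
from h import *
s=snap('wrist','w2.png')
p=cloud(s);m=(p[...,2]>.095)&(p[...,2]<.108)&(abs(p[...,0]-.536)<.03);q=p[m];print(m.sum(),q.mean(0),q.min(0),q.max(0));f=np.polyfit(q[:,1],q[:,0],1);print(f)
E
```

```text
clock: 5.58
tool_pos: [0.5329, 0.1039, 0.3918]
orientation: [-71.5, 89.9, 21.3]
force: [-0.9, 0.4, -0.4]
opening: 0.0434
clock: 5.75
tool_pos: [0.5329, 0.1038, 0.3917]
orientation: [-63.1, 89.9, 21.7]
force: [0.5, -0.0, 0.9]
opening: 0.0438
d [ 0.0917 -0.0059 -0.0324] turn [0.8 0.  0.1] rows 2.3 j6 -37.0 cur psi 174.8 t 5.75 pos [0.5329 0.1038 0.3917] f [ 0.5 -0.   0.9] open 0.0438
1769 [0.53646702 0.06394951 0.10465388] [ 0.51599202 -0.08018077  0.09550575] [0.55351403 0.17363141 0.10746529]
[0.10802043 0.52955917]
```

View pics/w2.png

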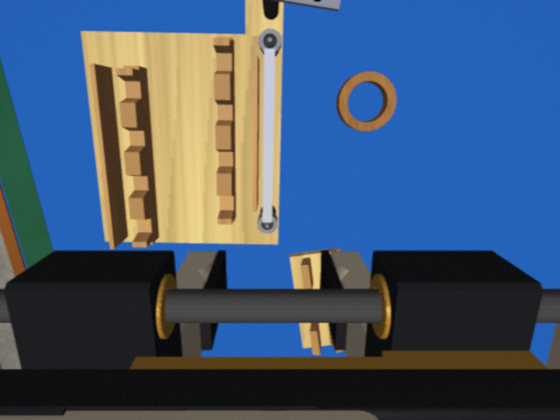

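Run:
```python
from h import *
s=load('wrist')
a,b=atz(s,269.5,40.5,.08),atz(s,266.5,222,.08);print(a,b,(a+b)/2,np.linalg.norm(a-b),np.degrees(np.arctan2(*(b-a)[:2])))
a,b=atz(s,268,47,.105),atz(s,266.5,213,.105);print('panel',a,b,(a+b)/2,np.linalg.norm(a-b))
for q in [(83,32),(246,34),(278,244)]: print(atz(s,*q,.012))
cv2.imwrite('pics/w2c.png',cv2.resize(s['pixels'][20:255,70:290],None,fx=2.5,fy=2.5,interpolation=cv2.INTER_CUBIC))
```

```text
[ 0.52454455 -0.04141698  0.08      ] [0.54920505 0.18114889 0.08      ] [0.5368748  0.06986595 0.08      ] 0.22392790598383924 6.322634626650343
panel [ 0.5269212  -0.03114766  0.105     ] [0.54685843 0.16119492 0.105     ] [0.53688981 0.06502363 0.105     ] 0.1933731212047374
[ 0.77153244 -0.08447347  0.012     ]
[ 0.55485523 -0.06248207  0.012     ]
[0.53802053 0.24071112 0.012     ]
```

View pics/w2c.png

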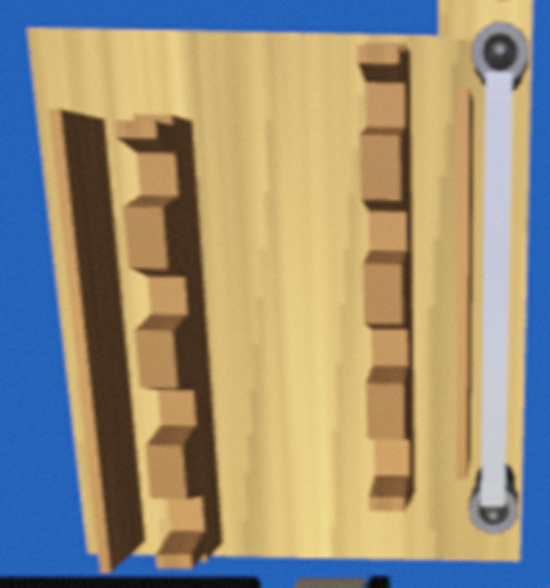

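Run:
```python
from h import *
s=load('wrist')
w=lambda u,v:atz(s,70+(u+.5)/2.5-.5,20+(v+.5)/2.5-.5,.044)[:2]
N=np.array([w(*q) for q in [(384,105),(388,232),(389,350),(390,462)]]);F=np.array([w(*q) for q in [(157,172),(168,295),(177,408),(185,515)]])
print(N,F,np.diff(N,axis=0),np.diff(F,axis=0))
M=np.array([(-60,y-18) for y in(-93,-31,31,93)]+[(60,y+18) for y in(-93,-31,31,93)])/1e3
D=np.vstack([N,F]);c,si=np.cos(np.radians(-6)),np.sin(np.radians(-6));R=np.array([[c,-si],[si,c]])
print(D.mean(0)-0);print(((D-D.mean(0))@R*1e3).round(1),M*1e3)
t=load('top');
w=lambda u,v:atz(t,150+(u+.5)/4.7-.5,110+(v+.5)/4.7-.5,.044)[:2]
D=np.array([w(*q) for q in [(620,182),(522,175),(446,166),(370,155),(640,333),(546,320),(470,312),(396,303)]])
print(D.mean(0),((D-D.mean(0))@R*1e3).round(1))
print('dist?',s.keys())
```

```text
[[ 0.58572461 -0.02730922]
 [ 0.59160505  0.03542348]
 [ 0.59896467  0.09789568]
 [ 0.60642419  0.16146373]] [[ 0.70813122 -0.00552883]
 [ 0.71456581  0.05752676]
 [ 0.72152481  0.11960922]
 [ 0.72887763  0.18248551]] [[0.00588044 0.0627327 ]
 [0.00735962 0.0624722 ]
 [0.00745952 0.06356805]] [[0.00643459 0.06305559]
 [0.006959   0.06208246]
 [0.00735282 0.0628763 ]]
[0.65697725 0.07769579]
[[ -59.9 -111.9]
 [ -60.6  -48.9]
 [ -59.8   14. ]
 [ -59.    78. ]
 [  59.6  -77.4]
 [  59.4  -14. ]
 [  59.8   48.4]
 [  60.6  111.7]] [[ -60. -111.]
 [ -60.  -49.]
 [ -60.   13.]
 [ -60.   75.]
 [  60.  -75.]
 [  60.  -13.]
 [  60.   49.]
 [  60.  111.]]
[0.65855025 0.07411904] [[  62.   -90. ]
 [  58.2   -9.8]
 [  58.2   52.9]
 [  59.9  115.9]
 [ -60.3 -121.2]
 [ -58.8  -44.2]
 [ -59.7   17.9]
 [ -59.5   78.6]]
dist? dict_keys(['pixels', 'range_z', 'camera_matrix', 'eye', 'rotation'])
```

```bash
python3 go.py .537 .068 .079 -6.1
```

```text
d [ 0.3126 -0.0066 -0.0355] turn [1.3 0.  0.1] rows 7.5 j6 -37.0 cur psi 175.2 t 5.8 pos [0.533  0.1038 0.3916] f [ 0.4 -0.7 -0.5] open 0.0435
```

```bash
python3 -m crank '{"delta_pos":[[0.0,-0.0066,-0.0355],[0.04,-0.0066,-0.0355],[0.08,-0.0066,-0.0355],[0.12,-0.0066,-0.0355],[0.16,-0.0066,-0.0355],[0.2,-0.0066,-0.0355],[0.24,-0.0066,-0.0355],[0.265,-0.0066,-0.0355],[0.29,-0.0066,-0.0355],[0.312,-0.0066,-0.0355],[0.312,-0.0066,-0.0355],[0.312,-0.0066,-0.0355]],"turn":[[1.3,0,0],[1.3,0,0],[1.3,0,0],[1.3,0,0],[1.3,0,0],[1.3,0,0],[1.3,0,0],[1.3,0,0],[1.3,0,0],[1.3,0,0],[1.3,0,0],[1.3,0,0]],"grip":[0.5,0.5,0.5,0.5,0.5,0.5,0.5,0.5,0.5,0.5,0.5,0.5]}'; python3 -m crank '{"delta_pos":[[0,0,0],[0,0,0],[0,0,0],[0,0,0],[0,0,0],[0,0,0],[0,0,0],[0,0,0]],"turn":[[0,0,0],[0,0,0],[0,0,0],[0,0,0],[0,0,0],[0,0,0],[0,0,0],[0,0,0]],"grip":[0,0,0,0,0,0,0,0]}';python3 go.py .537 .068 .079 -6.1
```

```text
clock: 6.8
tool_pos: [0.5364, 0.0675, 0.0784]
orientation: [132.8, 89.9, -143.1]
force: [-0.4, 0.3, 0.7]
opening: 0.0438
clock: 7.47
tool_pos: [0.5369, 0.0677, 0.0791]
orientation: [-70.8, 90.0, 13.2]
force: [-1.4, -0.4, 6.0]
opening: 0.0116
d [ 0.0001 -0.0001  0.0003] turn [0.1 0.  0. ] rows 0.0 j6 -34.0 cur psi 174.0 t 7.4667 pos [0.5369 0.0677 0.0791] f [-1.4 -0.4  6. ] open 0.0116
```

```bash
python3 -m crank '{"delta_pos":[[-0.01,0,0],[-0.025,0,0],[-0.045,0,0],[-0.07,0,0],[-0.1,0,0],[-0.12,0,0],[-0.12,0,0]],"turn":[[0,0,0],[0,0,0],[0,0,0],[0,0,0],[0,0,0],[0,0,0],[0,0,0]],"grip":[0,0,0,0,0,0,0]}'
python3 - <<'E'
from h import *
for n in('top','scene'):
    s=load(n) if n=='top' else snap(n,'scene2.png');p=cloud(s)
    m=(p[...,0]>.41)&(p[...,0]<.54)&(p[...,1]>.24)&(p[...,1]<.45)
    for lo,hi in((.005,.02),(.03,.045)):
        q=p[m&(p[...,2]>lo)&(p[...,2]<hi)];print(n,len(q),q.mean(0).round(4) if len(q) else '')
        if len(q)>30:
            r=cv2.minAreaRect((q[:,:2]*1000).astype(np.float32));print(r)
s=load('top');
w=lambda u,v,z:atz(s,150+(u+.5)/4.7-.5,110+(v+.5)/4.7-.5,z)[:2].round(4)
for q in [(64,432),(120,432),(208,430),(262,428),(64,445),(120,445),(208,441),(262,441),(64,478),(120,478),(208,473),(262,473),(64,490),(120,490),(262,484)]: print(q,w(*q,.039))
E
python3 go.py .477 .345 .2 3.5
```

```text
clock: 8.05
tool_pos: [0.5386, 0.0682, 0.2033]
orientation: [-66.2, 89.6, 17.8]
force: [0.7, -0.1, -4.2]
opening: 0.0115
top 746 [0.4739 0.3474 0.0117]
((474.57769775390625, 345.09393310546875), (208.32229614257812, 128.06658935546875), 89.87297058105469)
top 150 [0.4768 0.3461 0.0378]
((476.2086181640625, 346.956787109375), (47.823646545410156, 160.48216247558594), 2.683422565460205)
scene 763 [0.4853 0.3486 0.0125]
((475.86004638671875, 348.5694580078125), (204.5342254638672, 127.399658203125), 88.37273406982422)
scene 206 [0.4793 0.3562 0.0384]
((477.7226257324219, 343.38873291015625), (51.269065856933594, 163.4686737060547), 3.1459147930145264)
(64, 432) [0.4981 0.4256]
(120, 432) [0.4988 0.3801]
(208, 430) [0.5016 0.3087]
(262, 428) [0.5039 0.2649]
(64, 445) [0.4874 0.4251]
(120, 445) [0.4882 0.3797]
(208, 441) [0.4926 0.3084]
(262, 441) [0.4933 0.2646]
(64, 478) [0.4605 0.424 ]
(120, 478) [0.4613 0.3786]
(208, 473) [0.4665 0.3074]
(262, 473) [0.4672 0.2637]
(64, 490) [0.4508 0.4235]
(120, 490) [0.4515 0.3782]
(262, 484) [0.4583 0.2634]
d [0.001  0.0892 0.269 ] turn [-9.5  0.1  0.2] rows 6.8 j6 -34.0 cur psi 174.0 t 8.1 pos [0.5374 0.0681 0.2007] f [-1.   0.3 -3.9] open 0.0119
```

View pics/scene2.png

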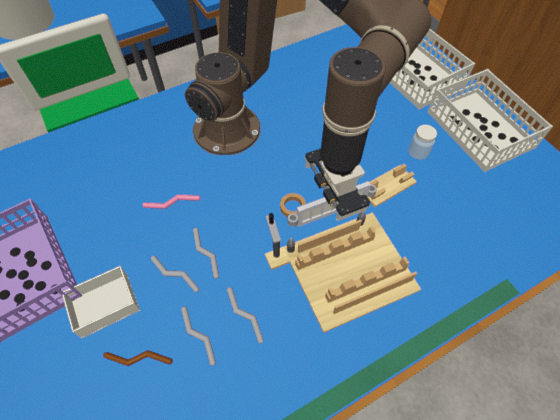

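```bash
python3 -m crank '{"delta_pos":[[0,0.02,0.06],[0,0.03,0.09],[0,0.04,0.12],[0,0.05,0.15],[0,0.06,0.18],[0,0.07,0.21],[0,0.08,0.24],[0,0.089,0.267],[0,0.089,0.267],[0,0.089,0.267],[0,0.089,0.267],[0,0.089,0.267]],"turn":[[-3,0,0],[-6,0,0],[-9,0,0],[-9,0,0],[-9,0,0],[-9,0,0],[-9,0,0],[-9,0,0],[-9,0,0],[-9,0,0],[-9,0,0],[-9,0,0]],"grip":[0,0,0,0,0,0,0,0,0,0,0,0]}';python3 go.py .477 .343 .12 3
python3 - <<'E'
from h import *
s=snap('top');p=cloud(s);cv2.imwrite('pics/t3.png',cv2.resize(s['pixels'][170:250,140:230],None,fx=6,fy=6,interpolation=cv2.INTER_CUBIC))
m=(p[...,0]>.41)&(p[...,0]<.54)&(p[...,1]>.2)&(p[...,1]<.47)
q=p[m&(p[...,2]>.21)&(p[...,2]<.24)];print(len(q),q.mean(0),q.min(0),q.max(0));
E
```

```text
clock: 9.1
tool_pos: [0.4758, 0.3414, 0.1975]
orientation: [133.9, 89.9, -133.2]
force: [0.1, 0.2, -4.0]
opening: 0.0116
d [ 0.0775 -0.0014  0.0017] turn [-0.1 -0.1 -0.1] rows 1.9 j6 -52.0 cur psi -177.1 t 9.1 pos [0.4758 0.3414 0.1975] f [ 0.1  0.2 -4. ] open 0.0116
91 [0.47767198 0.28157489 0.22275421] [0.4699695  0.24389334 0.21084454] [0.48558389 0.33525366 0.23241956]
```

```bash
python3 -m crank '{"delta_pos":[[0.02,-0.0014,0.0017],[0.04,-0.0014,0.0017],[0.06,-0.0014,0.0017],[0.075,-0.0014,0.0017],[0.085,-0.0014,0.0017],[0.095,-0.0014,0.0017],[0.105,-0.0014,0.0017],[0.112,-0.0014,0.0017],[0.119,-0.0014,0.0017],[0.119,-0.0014,0.0017]],"turn":[[0,0,0],[0,0,0],[0,0,0],[0,0,0],[0,0,0],[0,0,0],[0,0,0],[0,0,0],[0,0,0],[0,0,0]],"grip":[0,0,0,0,0,0,0,0,0,0]}'
python3 -m crank '{"delta_pos":[[0.003,0,0],[0.006,0,0],[0.009,0,0],[0.011,0,0],[0.011,0,0],[0.011,0,0]],"turn":[[0,0,0],[0,0,0],[0,0,0],[0,0,0],[0,0,0],[0,0,0]],"grip":[0,0,0,0,0,0]}';python3 go.py .477 .343 .067 3
```

```text
clock: 9.98
tool_pos: [0.477, 0.3438, 0.0782]
orientation: [132.8, 89.9, -134.2]
force: [-0.4, 0.2, -3.5]
opening: 0.0116
clock: 10.48
tool_pos: [0.4775, 0.3443, 0.0686]
orientation: [-148.3, 90.0, -55.3]
force: [0.9, 0.1, -3.6]
opening: 0.0119
d [ 0.0016  0.0006 -0.0013] turn [-0. -0.  0.] rows 0.1 j6 -52.0 cur psi -177.0 t 10.4833 pos [0.4775 0.3443 0.0686] f [ 0.9  0.1 -3.6] open 0.0119
```

```bash
python3 -m crank '{"delta_pos":[[0.001,0,0],[0.002,0,0],[0.003,0,0],[0.003,0,0]],"turn":[[0,0,0],[0,0,0],[0,0,0],[0,0,0]],"grip":[0,0,0,0]}';python3 go.py .477 .343 .067 3
```

```text
clock: 10.82
tool_pos: [0.4778, 0.3442, 0.0662]
orientation: [-85.4, 90.0, 7.6]
force: [-1.0, -3.6, 2.4]
opening: 0.0117
d [-0.0008  0.0009 -0.0011] turn [-0.  0.  0.] rows 0.0 j6 -52.0 cur psi -177.0 t 10.8167 pos [0.4778 0.3442 0.0662] f [-1.  -3.6  2.4] open 0.0117
```

```bash
python3 -m crank '{"delta_pos":[[0,0,0],[0,0,0],[0,0,0],[0,0,0],[-0.02,0,0],[-0.05,0,0],[-0.08,0,0],[-0.12,0,0],[-0.16,0,0],[-0.2,0,0],[-0.23,0,0],[-0.23,0,0]],"turn":[[0,0,0],[0,0,0],[0,0,0],[0,0,0],[0,0,0],[0,0,0],[0,0,0],[0,0,0],[0,0,0],[0,0,0],[0,0,0],[0,0,0]],"grip":[0.4,0.4,0.4,0.4,0.4,0.4,0.4,0.4,0.4,0.4,0.4,0.4]}';python3 - <<'E'
from fit import *
s=snap('wrist');p=cloud(s)
m=(p[...,0]>.42)&(p[...,0]<.53)&(p[...,1]>.2)&(p[...,1]<.4)&(p[...,2]>.06)&(p[...,2]<.15);q=p[m];print(m.sum(),q.mean(0),q.min(0),q.max(0))
t=q[q[:,2]>q[:,2].max()-.012];f=np.polyfit(t[:,1],t[:,0],1);print(len(t),t[:,2].mean(),f,np.polyval(f,.345),np.degrees(np.arctan(f[0])))
s=snap('top')
for o in fitcranks(s,region=lambda c:(c[...,1]<-.15)&(c[...,1]>-.45)): print(np.round(o,4))
E
python3 go.py .5 .0 .30 30
```

```text
clock: 11.82
tool_pos: [0.4798, 0.346, 0.3035]
orientation: [-50.9, 89.3, 42.1]
force: [-0.3, 1.3, 0.4]
opening: 0.0351
2120 [0.48032102 0.30846723 0.08811152] [0.46948532 0.21970409 0.06000897] [0.49737072 0.39996183 0.09432799]
1869 0.09176220865933103 [-0.05334227  0.49677601] 0.47837292885633104 -3.053393272709761
[  0.6294  -0.2471  -9.1074  22.9413 187.    ]
[  0.6195  -0.379   -9.1031  22.3549 185.    ]
[  0.4266  -0.3683  12.9407  22.3294 192.    ]
[  0.4095  -0.2641 -15.2737  22.0439 188.    ]
d [-0.0038 -0.0044 -0.3456] turn [-27.    0.1   0.1] rows 8.3 j6 -52.0 cur psi -177.0 t 11.9167 pos [0.4777 0.3449 0.2971] f [-0.1  0.6 -0.5] open 0.0348
```

```bash
python3 go.py .6295 -.247 .15 -54
```

```text
d [ 0.1457 -0.1206 -0.5994] turn [57.   0.2  0. ] rows 15.1 j6 -52.0 cur psi -177.0 t 11.9167 pos [0.4777 0.3449 0.2971] f [-0.1  0.6 -0.5] open 0.0348
```

```bash
python3 -m crank '{"delta_pos":[[0,-0.12,-0.6],[0,-0.12,-0.6],[0,-0.12,-0.6],[0,-0.12,-0.6],[0,-0.12,-0.6],[0,-0.12,-0.6],[0,-0.12,-0.6],[0,-0.12,-0.6],[0,-0.12,-0.6],[0,-0.12,-0.6],[0,-0.12,-0.6],[0,-0.12,-0.6]],"turn":[[57,0,0],[57,0,0],[57,0,0],[57,0,0],[57,0,0],[57,0,0],[57,0,0],[57,0,0],[57,0,0],[57,0,0],[57,0,0],[57,0,0]],"grip":[0.6,0.6,0.6,0.6,0.6,0.6,0.6,0.6,0.6,0.6,0.6,0.6]}';python3 go.py .6295 -.247 .1 -54
```

```text
clock: 12.92
tool_pos: [0.6004, -0.1422, 0.2939]
orientation: [138.5, 89.9, 174.5]
force: [0.4, 0.2, -0.2]
opening: 0.0523
d [ 0.1938 -0.1022 -0.0376] turn [-0.  -0.1 -0.1] rows 5.3 j6 -59.0 cur psi 126.0 t 12.9167 pos [ 0.6004 -0.1422  0.2939] f [ 0.4  0.2 -0.2] open 0.0523
```

```bash
python3 -m crank '{"delta_pos":[[0.04,-0.08,-0.03],[0.08,-0.08,-0.03],[0.12,-0.08,-0.03],[0.16,-0.08,-0.03],[0.19,-0.08,-0.03],[0.19,-0.08,-0.03],[0.19,-0.08,-0.03]],"turn":[[0,0,0],[0,0,0],[0,0,0],[0,0,0],[0,0,0],[0,0,0],[0,0,0]],"grip":[0.6,0.6,0.6,0.6,0.6,0.6,0.6]}';python3 go.py .6295 -.247 .004 -54
```

```text
clock: 13.5
tool_pos: [0.619, -0.2223, 0.0981]
orientation: [134.4, 89.3, 170.2]
force: [-0.2, -0.3, -0.3]
opening: 0.0526
d [ 0.0939 -0.027  -0.0052] turn [-0.1 -0.5 -0.5] rows 2.3 j6 -51.0 cur psi 125.9 t 13.5 pos [ 0.619  -0.2223  0.0981] f [-0.2 -0.3 -0.3] open 0.0526
```

```bash
python3 -m crank '{"delta_pos":[[0.01,-0.027,-0.005],[0.04,-0.027,-0.005],[0.06,-0.027,-0.005],[0.08,-0.027,-0.005],[0.093,-0.027,-0.005],[0.093,-0.027,-0.005],[0.093,-0.027,-0.005]],"turn":[[0,0,0],[0,0,0],[0,0,0],[0,0,0],[0,0,0],[0,0,0],[0,0,0]],"grip":[0.6,0.6,0.6,0.6,0.6,0.6,0.6]}';python3 go.py .6295 -.247 .004 -54;python3 -m crank '{"delta_pos":[[0,0,0],[0,0,0],[0,0,0],[0,0,0],[0,0,0],[0,0,0],[0,0,0]],"turn":[[0,0,0],[0,0,0],[0,0,0],[0,0,0],[0,0,0],[0,0,0],[0,0,0]],"grip":[0,0,0,0,0,0,0]}';python3 go.py .6667 .170 .15 -51
```

```text
clock: 14.08
tool_pos: [0.6355, -0.2473, 0.0129]
orientation: [170.6, 90.0, -153.4]
force: [0.9, 0.4, 0.7]
opening: 0.0528
d [ 0.0089  0.0038 -0.0047] turn [ 0. -0. -0.] rows 0.3 j6 -49.0 cur psi 126.0 t 14.0833 pos [ 0.6355 -0.2473  0.0129] f [0.9 0.4 0.7] open 0.0528
clock: 14.67
tool_pos: [0.6352, -0.2473, 0.0127]
orientation: [90.1, 90.0, 126.1]
force: [-1.7, 0.4, 3.1]
opening: 0.0114
d [-0.1373  0.3192  0.2706] turn [-3.  0. -0.] rows 10.6 j6 -49.0 cur psi 126.0 t 14.6667 pos [ 0.6352 -0.2473  0.0127] f [-1.7  0.4  3.1] open 0.0114
```

```bash
python3 -m crank '{"delta_pos":[[0,0,0],[0,0,0],[0,0,0],[0,0,0],[0.004,0,-0.0047],[0.009,0,-0.0047],[0.009,0,-0.0047],[0.009,0,-0.0047],[0.009,0,-0.0047]],"turn":[[0,0,0],[0,0,0],[0,0,0],[0,0,0],[0,0,0],[0,0,0],[0,0,0],[0,0,0],[0,0,0]],"grip":[0.5,0.5,0.5,0.5,0.5,0.5,0.5,0.5,0.5]}';python3 go.py .6295 -.247 .004 -54;python3 - <<'E'
from fit import *
s=snap('top')
for o in fitcranks(s,region=lambda c:(c[...,1]<-.15)&(c[...,1]>-.45)): print(np.round(o,4))
E
```

```text
clock: 15.42
tool_pos: [0.6315, -0.2502, 0.0033]
orientation: [153.2, 90.0, -170.8]
force: [0.1, -0.3, -0.1]
opening: 0.0436
d [-0.0007  0.0038  0.0003] turn [-0. -0. -0.] rows 0.1 j6 -49.0 cur psi 126.0 t 15.4167 pos [ 0.6315 -0.2502  0.0033] f [ 0.1 -0.3 -0.1] open 0.0436
[  0.6195  -0.3791  -8.9947  23.0862 185.    ]
[  0.4264  -0.3684  12.9828  22.1223 191.    ]
[  0.4093  -0.264  -15.1821  21.9786 189.    ]
```

```bash
python3 -m crank '{"delta_pos":[[0,0,0],[0,0,0],[0,0,0],[0,0,0],[0,0,0],[0,0,0],[0,0,0],[-0.03,0,0],[-0.07,0,0],[-0.11,0,0],[-0.147,0,0],[-0.147,0,0]],"turn":[[0,0,0],[0,0,0],[0,0,0],[0,0,0],[0,0,0],[0,0,0],[0,0,0],[0,0,0],[0,0,0],[0,0,0],[0,0,0],[0,0,0]],"grip":[0,0,0,0,0,0,0,0,0,0,0,0]}';python3 go.py .6667 .170 .15 -51;  python3 - <<'E'
from h import *
s=snap('wrist','w4.png')
E
```

```text
clock: 16.47
tool_pos: [0.6357, -0.2515, 0.1598]
orientation: [-52.9, 89.3, -16.8]
force: [1.6, -0.5, -0.1]
opening: 0.015
d [0.0086 0.3227 0.2731] turn [-3.   0.4  0.6] rows 10.1 j6 -49.0 cur psi 126.0 t 16.4667 pos [ 0.6357 -0.2515  0.1598] f [ 1.6 -0.5 -0.1] open 0.015
```

View pics/w4.png

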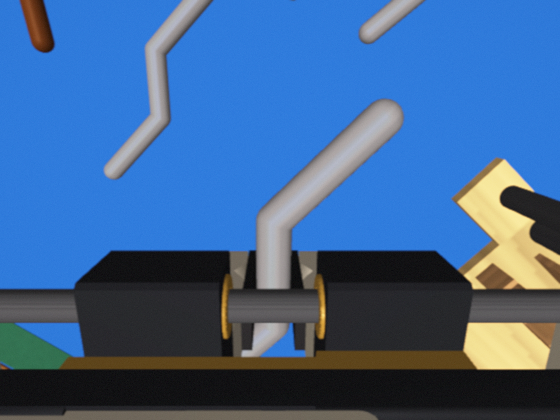

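```bash
cat > held.py <<'E'
# held.py u v : visible corner pixel -> crank origin offset in tool frame (y,z)
import sys
from h import *
s=load('wrist');o=get_obs();R=Ro.from_euler('xyz',o['orientation'],degrees=True).as_matrix()
for k in range(1,len(sys.argv),2):
    q=atz(s,float(sys.argv[k]),float(sys.argv[k+1]),o['tool_pos'][2]+.005)
    print((R.T@(q-o['tool_pos'])*1e3).round(1))
E
python3 held.py 273 226 273 260 385 117
```

```text
[ -5.1  -1.5 -20.7]
[-5.  -1.5 -4.1]
[ -5.7  44.5 -68.3]
```

```bash
python3 -m crank '{"delta_pos":[[0.009,0.323,0.273],[0.009,0.323,0.273],[0.009,0.323,0.273],[0.009,0.323,0.273],[0.009,0.323,0.273],[0.009,0.323,0.273],[0.009,0.323,0.273],[0.009,0.323,0.273],[0.009,0.323,0.273],[0.009,0.323,0.273],[0.009,0.323,0.273],[0.009,0.323,0.273]],"turn":[[-3,0,0],[-3,0,0],[-3,0,0],[-3,0,0],[-3,0,0],[-3,0,0],[-3,0,0],[-3,0,0],[-3,0,0],[-3,0,0],[-3,0,0],[-3,0,0]],"grip":[0,0,0,0,0,0,0,0,0,0,0,0]}';python3 -m crank '{"delta_pos":[[0,0,0],[0,0,0],[0,0,0],[0,0,0]],"turn":[[0,0,0],[0,0,0],[0,0,0],[0,0,0]],"grip":[0,0,0,0]}';python3 go.py .6667 .170 .05 -51
```

```text
clock: 17.52
tool_pos: [0.6619, 0.1747, 0.1396]
orientation: [157.5, 89.9, -163.3]
force: [-0.2, 0.2, -2.4]
opening: 0.015
clock: 17.85
tool_pos: [0.6627, 0.1703, 0.1415]
orientation: [155.8, 90.0, -165.3]
force: [0.8, -0.3, -0.9]
opening: 0.0151
d [ 0.0915 -0.0027  0.0029] turn [-0.1 -0.  -0. ] rows 2.2 j6 -82.0 cur psi 128.9 t 17.85 pos [0.6627 0.1703 0.1415] f [ 0.8 -0.3 -0.9] open 0.0151
```

```bash
python3 -m crank '{"delta_pos":[[0.02,-0.0027,0.0029],[0.04,-0.0027,0.0029],[0.055,-0.0027,0.0029],[0.065,-0.0027,0.0029],[0.073,-0.0027,0.0029],[0.081,-0.0027,0.0029],[0.087,-0.0027,0.0029],[0.091,-0.0027,0.0029],[0.093,-0.0027,0.0029],[0.093,-0.0027,0.0029]],"turn":[[0,0,0],[0,0,0],[0,0,0],[0,0,0],[0,0,0],[0,0,0],[0,0,0],[0,0,0],[0,0,0],[0,0,0]],"grip":[0,0,0,0,0,0,0,0,0,0]}';python3 -m crank '{"delta_pos":[[0,0,0],[0,0,0]],"turn":[[0,0,0],[0,0,0]],"grip":[0,0]}';python3 go.py .6667 .170 .0475 -51
```

```text
clock: 18.68
tool_pos: [0.6667, 0.1713, 0.0484]
orientation: [175.8, 90.0, -145.2]
force: [-0.2, -0.4, -1.9]
opening: 0.015
clock: 18.85
tool_pos: [0.667, 0.1716, 0.0491]
orientation: [-16.7, 89.9, 22.3]
force: [-0.1, -0.0, -1.1]
opening: 0.0152
d [ 0.0016 -0.001  -0.0012] turn [-0.  0.  0.] rows 0.1 j6 -82.0 cur psi 129.0 t 18.85 pos [0.667  0.1716 0.0491] f [-0.1 -0.  -1.1] open 0.0152
```

Release and lift, then check with wrist depth while going on.

```bash
python3 -m crank '{"delta_pos":[[0.001,0,0],[0.001,0,0],[0.001,0,0],[0.001,0,0],[-0.01,0,0],[-0.03,0,0],[-0.06,0,0],[-0.1,0,0],[-0.14,0,0],[-0.18,0,0],[-0.2,0,0],[-0.2,0,0]],"turn":[[0,0,0],[0,0,0],[0,0,0],[0,0,0],[0,0,0],[0,0,0],[0,0,0],[0,0,0],[0,0,0],[0,0,0],[0,0,0],[0,0,0]],"grip":[0.27,0.27,0.27,0.27,0.27,0.27,0.27,0.27,0.27,0.27,0.27,0.27]}';python3 - <<'E'
from h import *
s=snap('wrist','w5.png')
E
python3 go.py .6195 -.379 .2 -54
```

```text
clock: 19.85
tool_pos: [0.6692, 0.1719, 0.257]
orientation: [-19.2, 89.4, 19.8]
force: [1.3, 0.2, 0.6]
opening: 0.0238
d [ 0.0516 -0.3975 -0.3846] turn [3.  0.4 0.1] rows 13.3 j6 -82.0 cur psi 129.0 t 19.9 pos [0.668  0.1718 0.2536] f [ 0.5  0.3 -0.9] open 0.0237
```

View pics/w5.png

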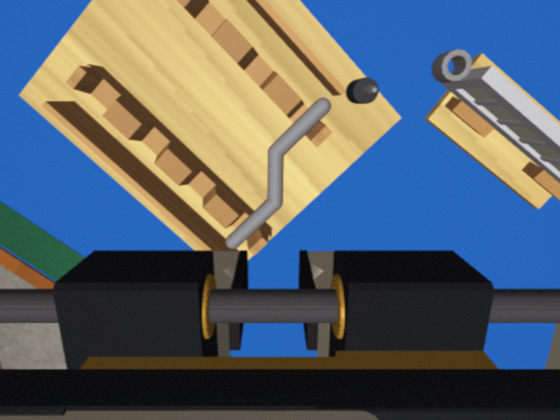

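```bash
python3 -m crank '{"delta_pos":[[0,-0.397,-0.385],[0,-0.397,-0.385],[0,-0.397,-0.385],[0,-0.397,-0.385],[0,-0.397,-0.385],[0,-0.397,-0.385],[0,-0.397,-0.385],[0,-0.397,-0.385],[0,-0.397,-0.385],[0.02,-0.397,-0.385],[0.05,-0.397,-0.385],[0.05,-0.397,-0.385]],"turn":[[3,0,0],[3,0,0],[3,0,0],[3,0,0],[3,0,0],[3,0,0],[3,0,0],[3,0,0],[3,0,0],[3,0,0],[3,0,0],[3,0,0]],"grip":[0.6,0.6,0.6,0.6,0.6,0.6,0.6,0.6,0.6,0.6,0.6,0.6]}';python3 - <<'E'
from fit import *
s=snap('top')
for o in fitcranks(s,region=lambda c:(c[...,1]<-.15)&(c[...,1]>-.45)): print(np.round(o,4))
print('rack')
im=s['pixels'].astype(int);c=cloud(s);q=c[(c[...,0]>.55)&(c[...,0]<.8)&(abs(c[...,1]-.17)<.12)&(im.max(-1)-im.min(-1)<30)]
for o in fitcranks(s,zc=.052,region=lambda c:(c[...,0]>.55)&(c[...,1]>-.08)&(c[...,1]<.26)): print(np.round(o,4))
E
python3 go.py .6195 -.379 .05 -54
```

```text
clock: 20.9
tool_pos: [0.6216, -0.3241, 0.2177]
orientation: [-42.3, 90.0, -6.3]
force: [0.6, 0.3, 0.4]
opening: 0.0524
[  0.5866  -0.385  -18.0089 333.012  107.    ]
[  0.4267  -0.3682  12.889   22.1486 191.    ]
[  0.409   -0.264  -15.2226  22.1043 191.    ]
rack
d [ 0.1633 -0.041  -0.0277] turn [-0.3 -0.2 -0.2] rows 4.1 j6 -42.0 cur psi 125.7 t 20.95 pos [ 0.6189 -0.3296  0.2133] f [ 0.5 -2.5 -2.2] open 0.0521
```

```bash
python3 -m crank '{"delta_pos":[[0.02,-0.04,-0.026],[0.06,-0.04,-0.026],[0.1,-0.04,-0.026],[0.13,-0.04,-0.026],[0.163,-0.04,-0.026],[0.163,-0.04,-0.026],[0.163,-0.04,-0.026],[0.163,-0.04,-0.026]],"turn":[[0,0,0],[0,0,0],[0,0,0],[0,0,0],[0,0,0],[0,0,0],[0,0,0],[0,0,0]],"grip":[0.6,0.6,0.6,0.6,0.6,0.6,0.6,0.6]}';python3 go.py .6195 -.379 .003 -54
```

```text
clock: 21.62
tool_pos: [0.6257, -0.3703, 0.0565]
orientation: [-77.9, 89.9, -41.9]
force: [-0.4, -0.2, 1.3]
opening: 0.0524
d [ 0.0535 -0.0033 -0.0102] turn [0.  0.  0.1] rows 1.3 j6 -39.0 cur psi 126.0 t 21.6167 pos [ 0.6257 -0.3703  0.0565] f [-0.4 -0.2  1.3] open 0.0524
```

```bash
python3 -m crank '{"delta_pos":[[0,-0.003,-0.01],[0.02,-0.003,-0.01],[0.04,-0.003,-0.01],[0.053,-0.003,-0.01],[0.053,-0.003,-0.01],[0.053,-0.003,-0.01]],"turn":[[0,0,0],[0,0,0],[0,0,0],[0,0,0],[0,0,0],[0,0,0]],"grip":[0.6,0.6,0.6,0.6,0.6,0.6]}';python3 go.py .6195 -.379 .003 -54
```

```text
clock: 22.12
tool_pos: [0.6188, -0.3785, 0.0028]
orientation: [-73.2, 89.9, -37.2]
force: [-0.1, 0.2, 0.6]
opening: 0.0528
d [-0.0002 -0.0008  0.0003] turn [-0.   0.   0.1] rows 0.0 j6 -38.0 cur psi 126.0 t 22.1167 pos [ 0.6188 -0.3785  0.0028] f [-0.1  0.2  0.6] open 0.0528
```

```bash
python3 -m crank '{"delta_pos":[[0,0,0],[0,0,0],[0,0,0],[0,0,0],[0,0,0],[0,0,0],[0,0,0],[-0.03,0,0],[-0.07,0,0],[-0.11,0,0],[-0.15,0,0],[-0.15,0,0]],"turn":[[0,0,0],[0,0,0],[0,0,0],[0,0,0],[0,0,0],[0,0,0],[0,0,0],[0,0,0],[0,0,0],[0,0,0],[0,0,0],[0,0,0]],"grip":[0,0,0,0,0,0,0,0,0,0,0,0]}';python3 go.py .6602 .1083 .15 -51
```

```text
clock: 23.12
tool_pos: [0.6223, -0.3804, 0.1619]
orientation: [-64.5, 89.2, -28.5]
force: [1.5, -1.8, 1.6]
opening: 0.0152
d [0.0091 0.3729 0.3182] turn [-3.   0.3  0.7] rows 11.8 j6 -38.0 cur psi 126.0 t 23.1167 pos [ 0.6223 -0.3804  0.1619] f [ 1.5 -1.8  1.6] open 0.0152
```

```bash
python3 -m crank '{"delta_pos":[[0,0.373,0.318],[0,0.373,0.318],[0,0.373,0.318],[0,0.373,0.318],[0,0.373,0.318],[0,0.373,0.318],[0,0.373,0.318],[0,0.373,0.318],[0,0.373,0.318],[0,0.373,0.318],[0,0.373,0.318],[0,0.373,0.318]],"turn":[[-3,0,0],[-3,0,0],[-3,0,0],[-3,0,0],[-3,0,0],[-3,0,0],[-3,0,0],[-3,0,0],[-3,0,0],[-3,0,0],[-3,0,0],[-3,0,0]],"grip":[0,0,0,0,0,0,0,0,0,0,0,0]}';python3 -m crank '{"delta_pos":[[0,0,0],[0,0,0],[0,0,0],[0,0,0],[0,0,0],[0,0,0]],"turn":[[0,0,0],[0,0,0],[0,0,0],[0,0,0],[0,0,0],[0,0,0]],"grip":[0,0,0,0,0,0]}';python3 go.py .6602 .1083 .048 -51;  python3 - <<'E'
from h import *
s=snap('wrist','w6.png')
E
```

```text
clock: 24.12
tool_pos: [0.6563, 0.1137, 0.1513]
orientation: [77.0, 90.0, 116.0]
force: [0.9, -0.1, -1.3]
opening: 0.0151
clock: 24.62
tool_pos: [0.6566, 0.1093, 0.1517]
orientation: [-166.8, 90.0, -128.0]
force: [-0.1, 0.0, -1.1]
opening: 0.0149
d [ 0.1037 -0.003   0.0021] turn [-0.1 -0.   0. ] rows 2.5 j6 -77.0 cur psi 128.9 t 24.6167 pos [0.6566 0.1093 0.1517] f [-0.1  0.  -1.1] open 0.0149
```

View pics/w6.png

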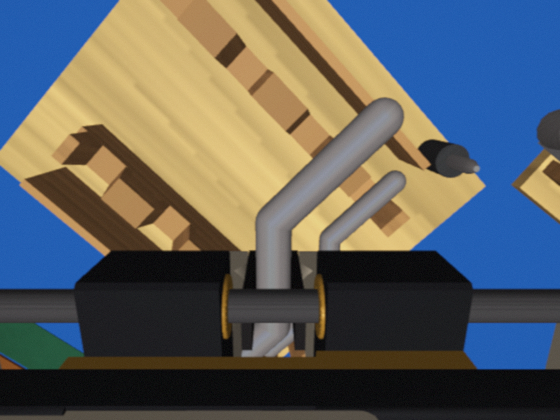

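```bash
python3 -m crank '{"delta_pos":[[0.02,-0.003,0.002],[0.04,-0.003,0.002],[0.06,-0.003,0.002],[0.073,-0.003,0.002],[0.082,-0.003,0.002],[0.09,-0.003,0.002],[0.096,-0.003,0.002],[0.101,-0.003,0.002],[0.103,-0.003,0.002],[0.103,-0.003,0.002],[0.103,-0.003,0.002]],"turn":[[0,0,0],[0,0,0],[0,0,0],[0,0,0],[0,0,0],[0,0,0],[0,0,0],[0,0,0],[0,0,0],[0,0,0],[0,0,0]],"grip":[0,0,0,0,0,0,0,0,0,0,0]}';python3 go.py .6602 .1083 .0475 -51
```

```text
clock: 25.58
tool_pos: [0.6604, 0.1096, 0.0491]
orientation: [-23.0, 90.0, 16.0]
force: [-0.5, -1.0, -0.4]
opening: 0.0152
d [ 0.0016 -0.0009 -0.001 ] turn [-0.  0.  0.] rows 0.1 j6 -77.0 cur psi 129.0 t 25.5833 pos [0.6604 0.1096 0.0491] f [-0.5 -1.  -0.4] open 0.0152
```

```bash
python3 -m crank '{"delta_pos":[[0.0015,0,0],[0.0015,0,0],[0.0015,0,0],[0.0015,0,0],[-0.01,0,0],[-0.03,0,0],[-0.06,0,0],[-0.1,0,0],[-0.14,0,0],[-0.18,0,0],[-0.2,0,0],[-0.2,0,0]],"turn":[[0,0,0],[0,0,0],[0,0,0],[0,0,0],[0,0,0],[0,0,0],[0,0,0],[0,0,0],[0,0,0],[0,0,0],[0,0,0],[0,0,0]],"grip":[0.27,0.27,0.27,0.27,0.27,0.27,0.27,0.27,0.27,0.27,0.27,0.27]}';python3 - <<'E'
from fit import *
s=snap('wrist','w7.png')
s=snap('top')
for o in fitcranks(s,region=lambda c:(c[...,1]<-.15)&(c[...,1]>-.45)): print(np.round(o,4))
E
python3 go.py .4267 -.3682 .2 -32
```

```text
clock: 26.58
tool_pos: [0.6626, 0.1098, 0.2569]
orientation: [-23.6, 89.4, 15.4]
force: [0.2, -0.3, -0.4]
opening: 0.0237
[  0.4267  -0.3683  12.9575  22.3716 189.    ]
[  0.409   -0.264  -15.1974  21.2711 184.    ]
d [ 0.0495 -0.2245 -0.4823] turn [-19.    0.2   0.1] rows 12.8 j6 -77.0 cur psi 129.0 t 26.6833 pos [0.6603 0.1096 0.2509] f [ 0.6  0.2 -0.2] open 0.0238
```

```bash
python3 -m crank '{"delta_pos":[[0,-0.2245,-0.482],[0,-0.2245,-0.482],[0,-0.2245,-0.482],[0,-0.2245,-0.482],[0,-0.2245,-0.482],[0,-0.2245,-0.482],[0,-0.2245,-0.482],[0,-0.2245,-0.482],[0,-0.2245,-0.482],[0,-0.2245,-0.482],[0.04,-0.2245,-0.482],[0.08,-0.2245,-0.482]],"turn":[[-19,0,0],[-19,0,0],[-19,0,0],[-19,0,0],[-19,0,0],[-19,0,0],[-19,0,0],[-19,0,0],[-19,0,0],[-19,0,0],[-19,0,0],[-19,0,0]],"grip":[0.6,0.6,0.6,0.6,0.6,0.6,0.6,0.6,0.6,0.6,0.6,0.6]}'; python3 go.py .4267 -.3682 .05 -32
```

```text
clock: 27.68
tool_pos: [0.4456, -0.3311, 0.2094]
orientation: [-87.6, 89.7, -29.7]
force: [2.7, 0.3, -0.5]
opening: 0.0526
d [ 0.1594 -0.003  -0.0415] turn [-0.   0.   0.3] rows 4.0 j6 -16.0 cur psi 148.0 t 27.6833 pos [ 0.4456 -0.3311  0.2094] f [ 2.7  0.3 -0.5] open 0.0526
```

```bash
python3 -m crank '{"delta_pos":[[0.03,-0.003,-0.04],[0.06,-0.003,-0.04],[0.1,-0.003,-0.04],[0.13,-0.003,-0.04],[0.155,-0.003,-0.04],[0.155,-0.003,-0.04],[0.155,-0.003,-0.04],[0.155,-0.003,-0.04]],"turn":[[0,0,0],[0,0,0],[0,0,0],[0,0,0],[0,0,0],[0,0,0],[0,0,0],[0,0,0]],"grip":[0.6,0.6,0.6,0.6,0.6,0.6,0.6,0.6]}';python3 go.py .4267 -.3682 .003 -32
python3 - <<'E'
from fit import *
s=snap('top')
for o in fitcranks(s,region=lambda c:(c[...,1]<-.15)&(c[...,1]>-.45)): print(np.round(o,4))
E
```

```text
clock: 28.35
tool_pos: [0.4279, -0.3642, 0.0535]
orientation: [-119.1, 90.0, -61.1]
force: [-0.0, -0.4, -0.2]
opening: 0.0523
d [ 0.0505 -0.0011 -0.004 ] turn [ 0. -0.  0.] rows 1.2 j6 -12.0 cur psi 148.0 t 28.35 pos [ 0.4279 -0.3642  0.0535] f [-0.  -0.4 -0.2] open 0.0523
```

```bash
python3 -m crank '{"delta_pos":[[0,-0.001,-0.004],[0.02,-0.001,-0.004],[0.04,-0.001,-0.004],[0.0505,-0.001,-0.004],[0.0505,-0.001,-0.004],[0.0505,-0.001,-0.004]],"turn":[[0,0,0],[0,0,0],[0,0,0],[0,0,0],[0,0,0],[0,0,0]],"grip":[0.6,0.6,0.6,0.6,0.6,0.6]}';python3 go.py .4267 -.3682 .003 -32;python3 -m crank '{"delta_pos":[[0,0,0],[0,0,0],[0,0,0],[0,0,0],[0,0,0],[0,0,0],[0,0,0],[-0.03,0,0],[-0.07,0,0],[-0.11,0,0],[-0.15,0,0],[-0.15,0,0]],"turn":[[0,0,0],[0,0,0],[0,0,0],[0,0,0],[0,0,0],[0,0,0],[0,0,0],[0,0,0],[0,0,0],[0,0,0],[0,0,0],[0,0,0]],"grip":[0,0,0,0,0,0,0,0,0,0,0,0]}';python3 go.py .6538 .0467 .2 -51
```

```text
clock: 28.9
tool_pos: [0.4263, -0.368, 0.0026]
orientation: [-125.7, 90.0, -67.7]
force: [-0.0, 0.2, 0.0]
opening: 0.053
d [-0.0004 -0.0004  0.0001] turn [-0. -0.  0.] rows 0.0 j6 -11.0 cur psi 148.0 t 28.9 pos [ 0.4263 -0.368   0.0026] f [-0.   0.2  0. ] open 0.053
clock: 29.9
tool_pos: [0.4297, -0.3701, 0.1603]
orientation: [-90.3, 89.3, -32.3]
force: [0.9, -0.9, -0.7]
opening: 0.0153
d [-0.0401  0.0299  0.4723] turn [19.1  0.1  0.7] rows 11.4 j6 -11.0 cur psi 148.1 t 29.9 pos [ 0.4297 -0.3701  0.1603] f [ 0.9 -0.9 -0.7] open 0.0153
```

```bash
python3 -m crank '{"delta_pos":[[-0.04,0.0,0.02],[-0.055,0.03,0.472],[-0.055,0.03,0.472],[-0.055,0.03,0.472],[-0.055,0.03,0.472],[-0.055,0.03,0.472],[-0.055,0.03,0.472],[-0.055,0.03,0.472],[-0.055,0.03,0.472],[-0.055,0.03,0.472],[-0.055,0.03,0.472],[-0.055,0.03,0.472]],"turn":[[19,0,0],[19,0,0],[19,0,0],[19,0,0],[19,0,0],[19,0,0],[19,0,0],[19,0,0],[19,0,0],[19,0,0],[19,0,0],[19,0,0]],"grip":[0,0,0,0,0,0,0,0,0,0,0,0]}';python3 -m crank '{"delta_pos":[[0,0,0],[0,0,0],[0,0,0],[0,0,0],[0,0,0]],"turn":[[0,0,0],[0,0,0],[0,0,0],[0,0,0],[0,0,0]],"grip":[0,0,0,0,0]}';python3 go.py .6538 .0467 .12 -51
```

```text
clock: 30.9
tool_pos: [0.651, 0.05, 0.2064]
orientation: [142.9, 90.0, -178.1]
force: [1.1, -0.8, -1.0]
opening: 0.0149
clock: 31.32
tool_pos: [0.6502, 0.0468, 0.207]
orientation: [150.7, 90.0, -170.4]
force: [0.6, 0.2, -2.1]
opening: 0.0151
d [ 0.087  -0.0023  0.0027] turn [-0.1 -0.  -0. ] rows 2.1 j6 -72.0 cur psi 128.9 t 31.3167 pos [0.6502 0.0468 0.207 ] f [ 0.6  0.2 -2.1] open 0.0151
```

```bash
python3 -m crank '{"delta_pos":[[0.03,-0.002,0.003],[0.06,-0.002,0.003],[0.09,-0.002,0.003],[0.11,-0.002,0.003],[0.125,-0.002,0.003],[0.135,-0.002,0.003],[0.145,-0.002,0.003],[0.152,-0.002,0.003],[0.157,-0.002,0.003],[0.159,-0.002,0.003],[0.159,-0.002,0.003],[0.159,-0.002,0.003]],"turn":[[0,0,0],[0,0,0],[0,0,0],[0,0,0],[0,0,0],[0,0,0],[0,0,0],[0,0,0],[0,0,0],[0,0,0],[0,0,0],[0,0,0]],"grip":[0,0,0,0,0,0,0,0,0,0,0,0]}';python3 go.py .6538 .0467 .0475 -51
```

```text
clock: 32.32
tool_pos: [0.6548, 0.0484, 0.0486]
orientation: [-24.8, 89.9, 14.2]
force: [-0.4, -0.0, -1.5]
opening: 0.0153
d [ 0.0011 -0.0007 -0.0018] turn [-0.   0.1  0. ] rows 0.1 j6 -72.0 cur psi 129.0 t 32.3167 pos [0.6548 0.0484 0.0486] f [-0.4 -0.  -1.5] open 0.0153
```

```bash
python3 -m crank '{"delta_pos":[[0.001,0,0],[0.001,0,0],[0.001,0,0],[0.001,0,0],[-0.01,0,0],[-0.03,0,0],[-0.06,0,0],[-0.1,0,0],[-0.14,0,0],[-0.18,0,0],[-0.2,0,0],[-0.2,0,0]],"turn":[[0,0,0],[0,0,0],[0,0,0],[0,0,0],[0,0,0],[0,0,0],[0,0,0],[0,0,0],[0,0,0],[0,0,0],[0,0,0],[0,0,0]],"grip":[0.27,0.27,0.27,0.27,0.27,0.27,0.27,0.27,0.27,0.27,0.27,0.27]}';python3 - <<'E'
from fit import *
s=snap('wrist','w8.png')
s=snap('top')
for o in fitcranks(s,region=lambda c:(c[...,1]<-.15)&(c[...,1]>-.45)): print(np.round(o,4))
E
python3 go.py .409 -.264 .2 -60
```

```text
clock: 33.32
tool_pos: [0.6569, 0.0484, 0.2561]
orientation: [-28.5, 89.4, 10.5]
force: [0.7, 0.6, 0.8]
opening: 0.0235
[  0.4093  -0.2641 -15.2583  21.5006 185.    ]
d [ 0.049  -0.0884 -0.3876] turn [9.  0.2 0. ] rows 9.6 j6 -72.0 cur psi 129.0 t 33.4167 pos [0.6546 0.0484 0.2502] f [ 0.1 -0.3 -2.1] open 0.0238
```

```bash
python3 -m crank '{"delta_pos":[[0,-0.088,-0.387],[0,-0.088,-0.387],[0,-0.088,-0.387],[0,-0.088,-0.387],[0,-0.088,-0.387],[0,-0.088,-0.387],[0,-0.088,-0.387],[0,-0.088,-0.387],[0.03,-0.088,-0.387],[0.07,-0.088,-0.387],[0.1,-0.088,-0.387],[0.13,-0.088,-0.387]],"turn":[[9,0,0],[9,0,0],[9,0,0],[9,0,0],[9,0,0],[9,0,0],[9,0,0],[9,0,0],[9,0,0],[9,0,0],[9,0,0],[9,0,0]],"grip":[0.6,0.6,0.6,0.6,0.6,0.6,0.6,0.6,0.6,0.6,0.6,0.6]}'; python3 -m crank '{"delta_pos":[[0.02,0,0],[0.05,0,0],[0.06,0,0],[0.06,0,0],[0.06,0,0]],"turn":[[0,0,0],[0,0,0],[0,0,0],[0,0,0],[0,0,0]],"grip":[0.6,0.6,0.6,0.6,0.6]}'; python3 go.py .4093 -.264 .003 -60.2
```

```text
clock: 34.42
tool_pos: [0.4059, -0.2644, 0.1156]
orientation: [118.4, 89.9, 148.2]
force: [-0.1, -0.2, -0.1]
opening: 0.0525
clock: 34.83
tool_pos: [0.4078, -0.2634, 0.0572]
orientation: [142.7, 89.8, 172.6]
force: [-0.5, -0.9, 0.3]
opening: 0.0528
d [ 0.0542 -0.0013  0.0011] turn [ 0.2 -0.1 -0.1] rows 1.3 j6 -50.0 cur psi 120.0 t 34.8333 pos [ 0.4078 -0.2634  0.0572] f [-0.5 -0.9  0.3] open 0.0528
```

```bash
python3 -m crank '{"delta_pos":[[0.02,-0.001,0.001],[0.04,-0.001,0.001],[0.054,-0.001,0.001],[0.054,-0.001,0.001],[0.054,-0.001,0.001],[0.054,-0.001,0.001]],"turn":[[0,0,0],[0,0,0],[0,0,0],[0,0,0],[0,0,0],[0,0,0]],"grip":[0.6,0.6,0.6,0.6,0.6,0.6]}';python3 go.py .4093 -.264 .003 -60.2;python3 -m crank '{"delta_pos":[[0,0,0],[0,0,0],[0,0,0],[0,0,0],[0,0,0],[0,0,0],[0,0,0],[-0.04,0,0],[-0.08,0,0],[-0.12,0,0],[-0.16,0,0],[-0.2,0,0]],"turn":[[0,0,0],[0,0,0],[0,0,0],[0,0,0],[0,0,0],[0,0,0],[0,0,0],[0,0,0],[0,0,0],[0,0,0],[0,0,0],[0,0,0]],"grip":[0,0,0,0,0,0,0,0,0,0,0,0]}';python3 go.py .6473 -.015 .22 -51
```

```text
clock: 35.33
tool_pos: [0.4112, -0.2642, 0.0053]
orientation: [-47.7, 89.9, -17.7]
force: [0.0, 0.3, -0.1]
opening: 0.0526
d [ 0.0023  0.0011 -0.0015] turn [0.2 0.1 0.1] rows 0.1 j6 -50.0 cur psi 120.0 t 35.3333 pos [ 0.4112 -0.2642  0.0053] f [ 0.   0.3 -0.1] open 0.0526
clock: 36.33
tool_pos: [0.4095, -0.2637, 0.2059]
orientation: [111.3, 90.0, 141.3]
force: [1.6, -1.1, -1.6]
opening: 0.0154
d [-0.0141  0.0967  0.3303] turn [-9. -0. -0.] rows 8.3 j6 -50.0 cur psi 120.0 t 36.3333 pos [ 0.4095 -0.2637  0.2059] f [ 1.6 -1.1 -1.6] open 0.0154
```

```bash
python3 -m crank '{"delta_pos":[[-0.014,0.097,0.33],[-0.014,0.097,0.33],[-0.014,0.097,0.33],[-0.014,0.097,0.33],[-0.014,0.097,0.33],[-0.014,0.097,0.33],[-0.014,0.097,0.33],[-0.014,0.097,0.33],[-0.014,0.097,0.33],[-0.014,0.097,0.33],[-0.014,0.097,0.33],[-0.014,0.097,0.33]],"turn":[[-9,0,0],[-9,0,0],[-9,0,0],[-9,0,0],[-9,0,0],[-9,0,0],[-9,0,0],[-9,0,0],[-9,0,0],[-9,0,0],[-9,0,0],[-9,0,0]],"grip":[0,0,0,0,0,0,0,0,0,0,0,0]}';python3 -m crank '{"delta_pos":[[0.03,0,0],[0.06,0,0],[0.07,0,0],[0.07,0,0],[0.07,0,0]],"turn":[[0,0,0],[0,0,0],[0,0,0],[0,0,0],[0,0,0]],"grip":[0,0,0,0,0]}';python3 go.py .6473 -.015 .0475 -51;  python3 - <<'E'
from h import *
s=snap('wrist','w9.png')
E
```

```text
clock: 37.33
tool_pos: [0.6469, -0.0154, 0.2173]
orientation: [149.7, 89.9, -171.3]
force: [-0.4, -0.3, -1.6]
opening: 0.0153
clock: 37.75
tool_pos: [0.6475, -0.0159, 0.1487]
orientation: [-142.6, 90.0, -103.6]
force: [0.5, 0.1, -0.4]
opening: 0.0151
d [0.1012 0.0009 0.0004] turn [-0.1 -0.   0. ] rows 2.4 j6 -67.0 cur psi 128.9 t 37.75 pos [ 0.6475 -0.0159  0.1487] f [ 0.5  0.1 -0.4] open 0.0151
```

View pics/w9.png

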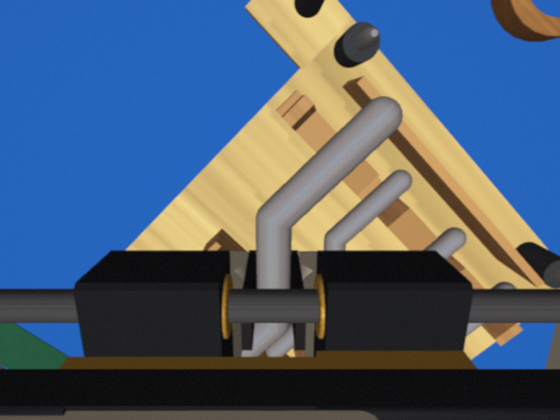

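```bash
python3 -m crank '{"delta_pos":[[0.02,0,0],[0.04,0,0],[0.055,0,0],[0.065,0,0],[0.075,0,0],[0.083,0,0],[0.09,0,0],[0.095,0,0],[0.098,0,0],[0.099,0,0],[0.099,0,0],[0.099,0,0]],"turn":[[0,0,0],[0,0,0],[0,0,0],[0,0,0],[0,0,0],[0,0,0],[0,0,0],[0,0,0],[0,0,0],[0,0,0],[0,0,0],[0,0,0]],"grip":[0,0,0,0,0,0,0,0,0,0,0,0]}';python3 go.py .6473 -.015 .0475 -51
```

```text
clock: 38.8
tool_pos: [0.6479, -0.015, 0.0493]
orientation: [-36.7, 90.0, 2.3]
force: [0.5, -0.5, -1.1]
opening: 0.0149
d [ 0.0018  0.0004 -0.0005] turn [-0.  0.  0.] rows 0.0 j6 -67.0 cur psi 129.0 t 38.8 pos [ 0.6479 -0.015   0.0493] f [ 0.5 -0.5 -1.1] open 0.0149
```

```bash
python3 -m crank '{"delta_pos":[[0.001,0,0],[0.001,0,0],[0.001,0,0],[0.001,0,0],[-0.01,0,0],[-0.03,0,0],[-0.06,0,0],[-0.1,0,0],[-0.14,0,0],[-0.18,0,0],[-0.2,0,0],[-0.2,0,0]],"turn":[[0,0,0],[0,0,0],[0,0,0],[0,0,0],[0,0,0],[0,0,0],[0,0,0],[0,0,0],[0,0,0],[0,0,0],[0,0,0],[0,0,0]],"grip":[0.27,0.27,0.27,0.27,0.27,0.27,0.27,0.27,0.27,0.27,0.27,0.27]}';python3 go.py .62 .115 .42 -6
```

```text
clock: 39.8
tool_pos: [0.6502, -0.0151, 0.257]
orientation: [-33.6, 89.4, 5.4]
force: [-0.0, 0.3, 0.1]
opening: 0.0234
d [-0.1632  0.1191  0.0599] turn [-45.    0.4   0.5] rows 5.1 j6 -67.0 cur psi 129.0 t 39.8 pos [ 0.6502 -0.0151  0.257 ] f [-0.   0.3  0.1] open 0.0234
```

```bash
python3 -m crank '{"delta_pos":[[-0.163,0.119,0.06],[-0.163,0.119,0.06],[-0.163,0.119,0.06],[-0.163,0.119,0.06],[-0.163,0.119,0.06],[-0.163,0.119,0.06],[-0.163,0.119,0.06],[-0.163,0.119,0.06],[-0.163,0.119,0.06],[-0.163,0.119,0.06]],"turn":[[-45,0,0],[-45,0,0],[-45,0,0],[-45,0,0],[-45,0,0],[-45,0,0],[-45,0,0],[-45,0,0],[-45,0,0],[-45,0,0]],"grip":[0.4,0.4,0.4,0.4,0.4,0.4,0.4,0.4,0.4,0.4]}';python3 - <<'E'
from h import *
s=snap('wrist','w10.png');snap('top')
E
```

```text
clock: 40.63
tool_pos: [0.6191, 0.1148, 0.4118]
orientation: [123.3, 90.0, -152.8]
force: [0.1, 1.2, -0.4]
opening: 0.0352
```

View pics/w10.png

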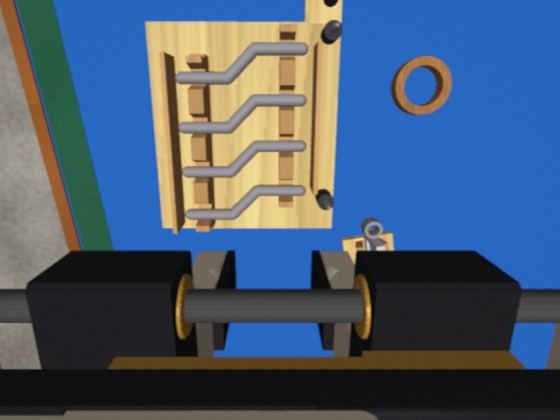

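```bash
python3 - <<'E'
from fit import *
from scipy.spatial import cKDTree
s=load('wrist');p=cloud(s)
# rack-frame
c,si=np.cos(np.radians(-6)),np.sin(np.radians(-6));R=np.array([[c,-si],[si,c]])
im=s['pixels'].astype(int);m=(im.max(-1)-im.min(-1)<40)&(im.max(-1)>70)&(p[...,2]>.035)&(p[...,2]<.075)
r=(p[...,:2]-[.657,.0775])@R
m&=(abs(r[...,0])<.1)&(abs(r[...,1])<.16)
n,l,_,_=cv2.connectedComponentsWithStats(m.astype(np.uint8))
for i in range(1,n):
    v,u=np.where(l==i)
    if len(u)<300: continue
    q=r[l==i];z=p[l==i][:,2]
    def f(x):
        cc,ss=np.cos(x[2]),np.sin(x[2]);T=P@np.array([[cc,ss],[-ss,cc]])+x[:2]
        return (np.mean(cKDTree(T).query(q)[0]**2)+np.mean(cKDTree(q).query(T)[0]**2))*1e6
    b=minimize(f,[*q.mean(0),0],method='Nelder-Mead');x=b.x
    e=[np.percentile(z[q[:,0]<-.06],90),np.percentile(z[abs(q[:,0])<.03],90),np.percentile(z[q[:,0]>.06],90)]
    print((x[:2]*1e3).round(1),np.degrees(x[2]).round(1),round(b.fun,1),'top z',np.round(e,4))
E
python3 go.py .4778 .3442 .30 3
```

```text
[ -0.1 -92.3] -0.5 18.1 top z [0.0601 0.0601 0.06  ]
[  0.5 -28.9] 0.0 20.0 top z [0.06   0.0602 0.0599]
[ 0.8 32.6] -0.1 18.7 top z [0.0602 0.0602 0.0598]
[-0.7 94.4] -0.3 19.2 top z [0.06   0.0602 0.06  ]
d [0.1116 0.1651 0.2131] turn [-9.1 -0.  -0. ] rows 7.0 j6 -34.0 cur psi 173.9 t 40.7333 pos [0.6193 0.1147 0.4116] f [ 0.7 -0.2  0.6] open 0.0351
```

```bash
python3 -m crank '{"delta_pos":[[0.0,0.165,0.213],[0.0,0.165,0.213],[0.02,0.165,0.213],[0.05,0.165,0.213],[0.08,0.165,0.213],[0.11,0.165,0.213],[0.14,0.165,0.213],[0.18,0.165,0.213],[0.21,0.165,0.213],[0.21,0.165,0.213],[0.21,0.165,0.213],[0.21,0.165,0.213]],"turn":[[-9,0,0],[-9,0,0],[-9,0,0],[-9,0,0],[-9,0,0],[-9,0,0],[-9,0,0],[-9,0,0],[-9,0,0],[-9,0,0],[-9,0,0],[-9,0,0]],"grip":[0.5,0.5,0.5,0.5,0.5,0.5,0.5,0.5,0.5,0.5,0.5,0.5]}';python3 go.py .4778 .3442 .0662 3
```

```text
clock: 41.73
tool_pos: [0.4777, 0.3437, 0.2015]
orientation: [153.9, 89.8, -113.2]
force: [1.0, 0.3, 1.4]
opening: 0.0438
d [ 0.1353 -0.0003  0.0008] turn [-0.  -0.1 -0.1] rows 3.2 j6 -52.0 cur psi -177.0 t 41.7333 pos [0.4777 0.3437 0.2015] f [1.  0.3 1.4] open 0.0438
```

```bash
python3 -m crank '{"delta_pos":[[0.03,0,0],[0.06,0,0],[0.09,0,0],[0.11,0,0],[0.125,0,0.001],[0.134,0,0.001],[0.134,0,0.001],[0.134,0,0.001],[0.134,0,0.001]],"turn":[[0,0,0],[0,0,0],[0,0,0],[0,0,0],[0,0,0],[0,0,0],[0,0,0],[0,0,0],[0,0,0]],"grip":[0.5,0.5,0.5,0.5,0.5,0.5,0.5,0.5,0.5]}';python3 go.py .4778 .3442 .0662 3;python3 -m crank '{"delta_pos":[[0,0,0],[0,0,0],[0,0,0],[0,0,0],[0,0,0],[0,0,0],[0,0,0]],"turn":[[0,0,0],[0,0,0],[0,0,0],[0,0,0],[0,0,0],[0,0,0],[0,0,0]],"grip":[0,0,0,0,0,0,0]}';python3 go.py .4778 .3442 .0662 3
```

```text
clock: 42.48
tool_pos: [0.4788, 0.3463, 0.07]
orientation: [-47.1, 89.8, 45.9]
force: [0.7, 0.6, -0.0]
opening: 0.0433
d [ 0.0038  0.0011 -0.002 ] turn [-0.   0.1  0.1] rows 0.1 j6 -52.0 cur psi -177.0 t 42.4833 pos [0.4788 0.3463 0.07  ] f [ 0.7  0.6 -0. ] open 0.0433
clock: 43.07
tool_pos: [0.4777, 0.3454, 0.0681]
orientation: [-95.9, 90.0, -2.9]
force: [-0.1, -0.4, 2.1]
opening: 0.012
d [ 0.0019 -0.     -0.0012] turn [-0. -0.  0.] rows 0.1 j6 -52.0 cur psi -177.0 t 43.0667 pos [0.4777 0.3454 0.0681] f [-0.1 -0.4  2.1] open 0.012
```

```bash
python3 -m crank '{"delta_pos":[[-0.01,0,0],[-0.03,0,0],[-0.06,0,0],[-0.1,0,0],[-0.132,0,0],[-0.132,0,0],[-0.132,0,0]],"turn":[[0,0,0],[0,0,0],[0,0,0],[0,0,0],[0,0,0],[0,0,0],[0,0,0]],"grip":[0,0,0,0,0,0,0]}';python3 go.py .537 .069 .2 -6.1
```

```text
clock: 43.65
tool_pos: [0.478, 0.3461, 0.2023]
orientation: [-34.5, 89.8, 58.4]
force: [-1.0, -0.3, -5.4]
opening: 0.012
d [ 0.0015 -0.0446 -0.2797] turn [9.1 0.2 0.1] rows 6.8 j6 -52.0 cur psi -177.0 t 43.65 pos [0.478  0.3461 0.2023] f [-1.  -0.3 -5.4] open 0.012
```

```bash
python3 -m crank '{"delta_pos":[[0,-0.007,-0.04],[0,-0.013,-0.08],[0,-0.019,-0.12],[0,-0.026,-0.16],[0,-0.032,-0.2],[0,-0.038,-0.24],[0,-0.042,-0.265],[0,-0.0446,-0.28],[0,-0.0446,-0.28],[0,-0.0446,-0.28],[0,-0.0446,-0.28],[0,-0.0446,-0.28]],"turn":[[3,0,0],[6,0,0],[9.1,0,0],[9.1,0,0],[9.1,0,0],[9.1,0,0],[9.1,0,0],[9.1,0,0],[9.1,0,0],[9.1,0,0],[9.1,0,0],[9.1,0,0]],"grip":[0,0,0,0,0,0,0,0,0,0,0,0]}';python3 go.py .537 .069 .125 -6.1
```

```text
clock: 44.65
tool_pos: [0.5362, 0.0686, 0.1992]
orientation: [110.5, 89.9, -165.6]
force: [1.0, 0.4, -2.9]
opening: 0.0118
d [ 0.0742 -0.0009  0.0005] turn [ 0.  -0.  -0.1] rows 1.8 j6 -34.0 cur psi 173.9 t 44.65 pos [0.5362 0.0686 0.1992] f [ 1.   0.4 -2.9] open 0.0118
```

```bash
python3 -m crank '{"delta_pos":[[0.02,-0.001,0],[0.04,-0.001,0],[0.06,-0.001,0],[0.074,-0.001,0],[0.074,-0.001,0],[0.074,-0.001,0]],"turn":[[0,0,0],[0,0,0],[0,0,0],[0,0,0],[0,0,0],[0,0,0]],"grip":[0,0,0,0,0,0]}';python3 go.py .537 .069 .081 -6.1;python3 - <<'E'
from h import *
s=snap('wrist','w11.png');a=s['pixels'][0:260,180:380];b=snap('scene')['pixels'][180:280,260:400]
cv2.imwrite('pics/w11c.png',np.hstack([cv2.resize(a,None,fx=2,fy=2,interpolation=cv2.INTER_CUBIC)[:400],cv2.resize(b,(390,400),interpolation=cv2.INTER_CUBIC)]))
E
```

```text
clock: 45.15
tool_pos: [0.5372, 0.0685, 0.1255]
orientation: [128.7, 89.9, -147.3]
force: [-0.0, -0.4, -3.7]
opening: 0.0119
d [0.0445 0.0002 0.0006] turn [ 0.1 -0.1 -0.1] rows 1.1 j6 -34.0 cur psi 174.0 t 45.15 pos [0.5372 0.0685 0.1255] f [-0.  -0.4 -3.7] open 0.0119
```

View pics/w11c.png

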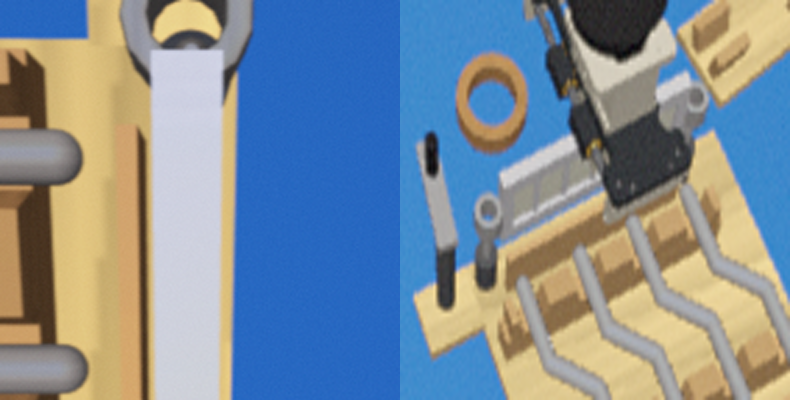

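```bash
python3 -m crank '{"delta_pos":[[0.006,0,0.0005],[0.012,0,0.0005],[0.018,0,0.0005],[0.023,0,0.0005],[0.028,0,0.0005],[0.032,0,0.0005],[0.036,0,0.0005],[0.039,0,0.0005],[0.041,0,0.0005],[0.041,0,0.0005],[0.041,0,0.0005]],"turn":[[0,0,0],[0,0,0],[0,0,0],[0,0,0],[0,0,0],[0,0,0],[0,0,0],[0,0,0],[0,0,0],[0,0,0],[0,0,0]],"grip":[0,0,0,0,0,0,0,0,0,0,0]}';python3 go.py .537 .069 .081 -6.1
```

```text
clock: 46.17
tool_pos: [0.5378, 0.0684, 0.0849]
orientation: [-176.3, 90.0, -92.5]
force: [0.1, -0.8, -4.6]
opening: 0.0117
d [0.0039 0.0009 0.0005] turn [-0. -0.  0.] rows 0.1 j6 -34.0 cur psi 173.9 t 46.1667 pos [0.5378 0.0684 0.0849] f [ 0.1 -0.8 -4.6] open 0.0117
```

```bash
python3 -m crank '{"delta_pos":[[0.0015,0,0],[0.003,0,0],[0.0045,0,0],[0.0045,0,0]],"turn":[[0,0,0],[0,0,0],[0,0,0],[0,0,0]],"grip":[0,0,0,0]}';python3 go.py .537 .069 .081 -6.1
```

```text
clock: 46.5
tool_pos: [0.538, 0.0686, 0.0811]
orientation: [-83.8, 90.0, 0.1]
force: [-1.6, 0.5, 2.2]
opening: 0.0117
d [0.0001 0.0011 0.0003] turn [-0.  0.  0.] rows 0.0 j6 -34.0 cur psi 173.9 t 46.5 pos [0.538  0.0686 0.0811] f [-1.6  0.5  2.2] open 0.0117
```

Seated contact at the expected height. Release and rise.

```bash
python3 -m crank '{"delta_pos":[[0,0,0],[0,0,0],[0,0,0],[0,0,0],[-0.02,0,0],[-0.05,0,0],[-0.08,0,0],[-0.12,0,0],[-0.16,0,0],[-0.2,0,0],[-0.2,0,0],[-0.2,0,0]],"turn":[[0,0,0],[0,0,0],[0,0,0],[0,0,0],[0,0,0],[0,0,0],[0,0,0],[0,0,0],[0,0,0],[0,0,0],[0,0,0],[0,0,0]],"grip":[0.4,0.4,0.4,0.4,0.4,0.4,0.4,0.4,0.4,0.4,0.4,0.4]}';python3 - <<'E'
from h import *
s=snap('wrist');p=cloud(s)
m=(abs(p[...,0]-(.5298+.105*p[...,1]))<.02)&(p[...,1]>-.06)&(p[...,1]<.15)&(p[...,2]>.095)&(p[...,2]<.112);q=p[m];f=np.polyfit(q[:,1],q[:,0],1);print(len(q),q.mean(0),np.percentile(q[:,2],[5,50,95]),f,q[:,1].min(),q[:,1].max())
s=snap('top');p=cloud(s)
m=(p[...,2]>.12)&(p[...,0]<.56)&(p[...,0]>.42)&(p[...,1]<-.04)&(p[...,1]>-.13)&(p[...,2]<.2);q=p[m];print('knob',len(q),q.mean(0))
E
python3 go.py .468 -.0914 .28 -86
```

```text
clock: 47.5
tool_pos: [0.5389, 0.0689, 0.2834]
orientation: [-59.3, 89.7, 24.5]
force: [-0.5, 1.0, -0.7]
opening: 0.0352
2503 [0.53678853 0.05210288 0.10471983] [0.10351636 0.10472731 0.10592274] [0.10506779 0.5313142 ] -0.03038409430796749 0.14993211914616525
knob 39 [ 0.48432963 -0.07934741  0.13268495]
d [-1.000e-04  5.180e-02 -1.663e-01] turn [79.9 -0.  -0. ] rows 4.2 j6 -34.0 cur psi 173.9 t 47.6 pos [0.5373 0.0684 0.2799] f [-1.2 -0.1 -0.8] open 0.0354
```

```bash
python3 -m crank '{"delta_pos":[[0,0.05,-0.16],[0,0.05,-0.16],[0,0.05,-0.16],[0,0.05,-0.16],[0,0.05,-0.16],[0,0.05,-0.16],[0,0.05,-0.16],[0,0.05,-0.16],[0,0.05,-0.16],[0,0.05,-0.16],[0,0.05,-0.16],[0,0.05,-0.16]],"turn":[[-8,0,0],[-16,0,0],[-24,0,0],[-32,0,0],[-40,0,0],[-48,0,0],[-56,0,0],[-64,0,0],[-72,0,0],[-80,0,0],[-86,0,0],[-86,0,0]],"grip":[0.38,0.38,0.38,0.38,0.38,0.38,0.38,0.38,0.38,0.38,0.38,0.38]}';python3 -m crank '{"delta_pos":[[0,0,0],[0,0,0]],"turn":[[0,0,0],[0,0,0]],"grip":[0.38,0.38]}';python3 - <<'E'
from h import *
s=snap('wrist','w12.png');p=cloud(s)
m=(p[...,2]>.145)&(p[...,2]<.162)&(abs(p[...,0]-.47)<.05)&(abs(p[...,1]+.085)<.05);q=p[m];print('knob',len(q),q.mean(0),q.min(0),q.max(0))
m=(p[...,2]>.105)&(p[...,2]<.12)&(abs(p[...,0]-.49)<.06)&(abs(p[...,1]+.085)<.06);q=p[m];print('bar',len(q),q.mean(0),q.min(0),q.max(0));
E
python3 go.py .468 -.0914 .28 -91
```

```text
clock: 48.6
tool_pos: [0.4701, -0.0854, 0.2787]
orientation: [18.9, 89.8, -171.9]
force: [-0.0, 0.2, 0.1]
opening: 0.0333
clock: 48.77
tool_pos: [0.4704, -0.0853, 0.2792]
orientation: [20.0, 89.9, -171.3]
force: [-0.3, 0.3, -0.3]
opening: 0.0336
knob 277 [ 0.47232314 -0.07584481  0.15613594] [ 0.46477785 -0.08213261  0.14512903] [ 0.47796878 -0.06880195  0.15956355]
bar 1807 [ 0.49545445 -0.08039276  0.11558249] [ 0.44508953 -0.09816287  0.10500223] [ 0.53358729 -0.02509216  0.11991698]
d [-0.0005  0.0064  0.0013] turn [-10.3   0.1  -0. ] rows 0.2 j6 65.0 cur psi -101.3 t 48.8167 pos [ 0.4705 -0.0853  0.2795] f [ 0.3 -0.5  0. ] open 0.0333
```

View pics/w12.png

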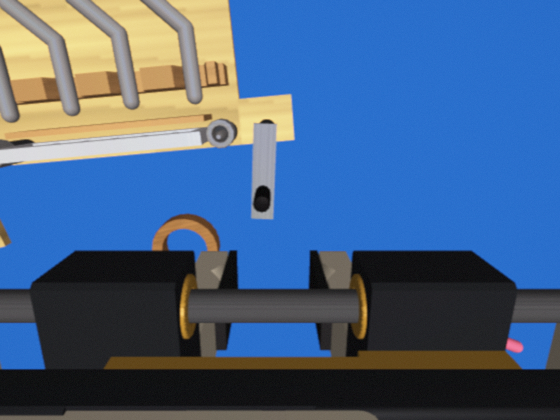

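```bash
python3 -m crank '{"delta_pos":[[0,-0.01,0.001],[0.03,-0.01,0.001],[0.06,-0.01,0.001],[0.09,-0.01,0.001],[0.12,-0.01,0.001],[0.135,-0.01,0.001],[0.149,-0.01,0.001],[0.149,-0.01,0.001],[0.149,-0.01,0.001]],"turn":[[3.4,0,0],[3.4,0,0],[3.4,0,0],[3.4,0,0],[3.4,0,0],[3.4,0,0],[3.4,0,0],[3.4,0,0],[3.4,0,0]],"grip":[0.38,0.38,0.38,0.38,0.38,0.38,0.38,0.38,0.38]}'
python3 - <<'E'
from h import *
o=get_obs();R=Ro.from_euler('xyz',o['orientation'],degrees=True).as_matrix()
print(o['tool_pos'],np.degrees(np.arctan2(R[1,1],R[0,1])))
pv=np.array([.5183,-.0878]);th=np.radians(84)
for f in list(range(74,-13,-7))+[-10]:
    a=th+np.radians(f);t=np.append(pv+.05*np.array([np.cos(a),np.sin(a)]),.13)
    cur=np.degrees(np.arctan2(R[1,1],R[0,1]))%360
    print(f,(R.T@(t-o['tool_pos'])).round(4),'turn',round(-(174+f-cur),1))
E
```

```text
clock: 49.57
tool_pos: [0.4714, -0.0755, 0.1309]
orientation: [32.9, 89.9, -161.7]
force: [-0.4, 0.4, 0.4]
opening: 0.0335
[ 0.47140611 -0.07547803  0.13094918] -104.59995806401986
74 [ 0.0009 -0.0063  0.0011] turn 7.4
67 [ 0.0009 -0.0123 -0.0001] turn 14.4
60 [ 0.0009 -0.0181 -0.0019] turn 21.4
53 [ 0.0009 -0.0237 -0.0045] turn 28.4
46 [ 0.0009 -0.0289 -0.0077] turn 35.4
39 [ 0.0009 -0.0336 -0.0116] turn 42.4
32 [ 0.0009 -0.0379 -0.0159] turn 49.4
25 [ 0.0009 -0.0415 -0.0208] turn 56.4
18 [ 0.0008 -0.0446 -0.0261] turn 63.4
11 [ 0.0008 -0.047  -0.0317] turn 70.4
4 [ 0.0008 -0.0487 -0.0376] turn 77.4
-3 [ 0.0008 -0.0497 -0.0436] turn 84.4
-10 [ 0.0008 -0.0499 -0.0497] turn 91.4
-10 [ 0.0008 -0.0499 -0.0497] turn 91.4
```

```bash
python3 -m crank '{"delta_pos":[[0,-0.0063,0.0011],[0,-0.0123,0],[0,-0.018,-0.002],[0,-0.0237,-0.0045],[0,-0.0289,-0.0077],[0,-0.0336,-0.0116],[0,-0.0379,-0.016],[0,-0.0415,-0.0208],[0,-0.0446,-0.026],[0,-0.047,-0.0317],[0,-0.0487,-0.0376],[0,-0.0497,-0.0436]],"turn":[[7,0,0],[14,0,0],[21,0,0],[28,0,0],[35,0,0],[42,0,0],[49,0,0],[56,0,0],[63,0,0],[70,0,0],[77,0,0],[84,0,0]],"grip":[0.38,0.38,0.38,0.38,0.38,0.38,0.38,0.38,0.38,0.38,0.38,0.38]}'; python3 -m crank '{"delta_pos":[[0,0,0],[0,0,0]],"turn":[[0,0,0],[0,0,0]],"grip":[0.38,0.38]}';python3 go.py .530 -.0385 .13 -6
```

```text
clock: 50.57
tool_pos: [0.5269, -0.0379, 0.1327]
orientation: [-61.5, 90.0, 19.5]
force: [-1.9, -0.3, -0.2]
opening: 0.033
clock: 50.73
tool_pos: [0.5272, -0.038, 0.1324]
orientation: [-72.2, 89.9, 9.5]
force: [0.2, -0.6, 0.2]
opening: 0.0331
d [ 0.0024 -0.0029 -0.0001] turn [-2.3  0.   0.1] rows 0.1 j6 -25.0 cur psi 171.7 t 50.7333 pos [ 0.5272 -0.038   0.1324] f [ 0.2 -0.6  0.2] open 0.0331
```

```bash
python3 -m crank '{"delta_pos":[[0,-0.002,0],[0,-0.004,0],[0,-0.005,0],[0,-0.005,0]],"turn":[[0,0,0],[0,0,0],[0,0,0],[0,0,0]],"grip":[0.38,0.38,0.38,0.38]}';python3 go.py .530 -.0385 .13 -6
```

```text
clock: 51.07
tool_pos: [0.5316, -0.0388, 0.1316]
orientation: [-74.8, 90.0, 6.8]
force: [-1.0, 0.9, 0.3]
opening: 0.0334
d [0.0016 0.0017 0.    ] turn [-2.4  0.   0. ] rows 0.1 j6 -25.0 cur psi 171.6 t 51.0667 pos [ 0.5316 -0.0388  0.1316] f [-1.   0.9  0.3] open 0.0334
```

Knob now within a millimetre or so of the stop. Back off, rise and check.

```bash
python3 -m crank '{"delta_pos":[[0,-0.002,0],[0,-0.002,0],[0,0.007,0],[0,0.007,0],[-0.03,0.007,0],[-0.06,0.007,0],[-0.1,0.007,0],[-0.14,0.007,0],[-0.18,0.007,0],[-0.2,0.007,0.0],[-0.23,0.007,0.06],[-0.23,0.007,0.06]],"turn":[[0,0,0],[0,0,0],[0,0,0],[0,0,0],[0,0,0],[0,0,0],[0,0,0],[0,0,0],[0,0,0],[0,0,0],[0,0,0],[0,0,0]],"grip":[0.38,0.38,0.38,0.38,0.38,0.38,0.38,0.38,0.38,0.38,0.38,0.38]}';python3 -m crank '{"delta_pos":[[0,0,0.06],[0,0,0.06],[0,0,0.06],[0,0,0.06]],"turn":[[0,0,0],[0,0,0],[0,0,0],[0,0,0]],"grip":[0.38,0.38,0.38,0.38]}';python3 - <<'E'
from h import *
s=snap('wrist','w13.png');p=cloud(s)
m=(p[...,2]>.145)&(p[...,2]<.162)&(abs(p[...,0]-.52)<.05)&(abs(p[...,1]+.05)<.06);q=p[m];print('knob',len(q),q.mean(0),q.min(0),q.max(0))
m=(abs(p[...,0]-(.5298+.105*p[...,1]))<.02)&(p[...,1]>-.02)&(p[...,1]<.16)&(p[...,2]>.095)&(p[...,2]<.108);q=p[m];f=np.polyfit(q[:,1],q[:,0],1);print(len(q),np.percentile(q[:,2],[5,50,95]),f)
print(get_obs()['qvel'].round(1),get_obs()['tool_pos'])
E
```

```text
clock: 52.07
tool_pos: [0.5338, 0.0222, 0.3644]
orientation: [-64.7, 89.8, 16.8]
force: [1.4, -0.1, -0.4]
opening: 0.0332
clock: 52.4
tool_pos: [0.542, 0.0818, 0.3612]
orientation: [136.6, 90.0, -141.7]
force: [-0.7, -0.1, -0.2]
opening: 0.0332
knob 209 [ 0.52479689 -0.03699304  0.15670307] [ 0.51797885 -0.0444635   0.14513585] [ 0.53127769 -0.03075394  0.15963842]
1629 [0.10335983 0.10472463 0.10610852] [0.106302   0.53131584]
[-1.2 -0.4 -0.1  0.1 -0.1  0. ] [0.54191819 0.08101714 0.36133272]
```

View pics/w13.png

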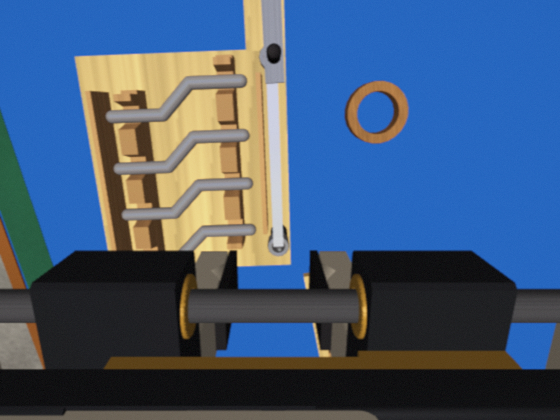

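```bash
python3 -c "
from plant import *
print(close_job())"
```

```text
the job is handed in; nothing more can be done
None
```

The rack is loaded and closed, and the job was handed in at about 52 s of robot time; it gives no verdict.

**What I did:** I swung the turn-button aside and stood the guard in the parking stand. Then I laid all four grey tubes into the four notch pairs, lowered the guard back onto both pins and turned the button to its stop. On the first tube my first grip was too high, so I reopened, went lower and gripped again before lifting.

**Last checks:**
- **Tubes** (measured before closing up): all four lay level, with bar tops at 60 mm. Each was within about 2.5 mm of its slot along the rails and within 0.5° in heading. In the last picture, taken after closing, they look the same, though the gripper hides part of the last one.
- **Guard:** its top was flat at 104.7 mm. It read about 1.5 mm further out in x than the first wrist view, within the camera error.
- **Turn-button:** the knob was back within about 2 mm of where it started.
- **Robot:** it was about 0.2 m clear of everything at hand-in.

**Not fully checked:** I did not measure the tape, jar and tub at the end. The arm never went near the jar or tub, and the tape looked in place. The wrist camera read the pin spacing about 2% short (224 mm against 230 mm). So I put the guard back at the arm position recorded when I lifted it, with a small correction for the second grip, rather than relying on that reading.

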